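# Make up the sound kit and the video kit and stack the two trays on their key

### The job

Make up two adaptor kits for the next job. The XLR adaptor and the jack adaptor belong to the sound kit: lay one in each long bay of the deep tray without a handle; the BNC barrel and the USB stick belong to the video kit: lay one on each side of the handle of the shallow tray. The kits travel as one stack, so the handled tray must finally sit fully down and level on top of the deep tray, with its notch over the deep tray's key, and everything let go.

Things in the scene. Friction and masses are not known exactly. Their poses are not given: they have to be found in the camera images.
- sound_tray: Deep grey tray, no handle, 116 (x) x 128 (y) mm, 0.45 kg, loose. Origin: centre of underside (feet). Floor z 18 mm, rim z 54, walls 4 thick. Two bays 52 x 120 long in y, centred at x = +-28, parted by a rib at x = 0 (z 22, to 40 in the last 22 mm of each end). Side walls (x = +-56) cut to z 22 for fingers over 74 mm. Key: tongue mid +y end wall (x = 0, y 58-64), 14 wide, top z 65.
- handled_tray: Shallow grey tray, 116 (x) x 128 (y) mm, 0.25 kg. Origin: centre of underside. Handle fin at the origin: 64 long in x, 12 thick in y, top z 64 mm; it parts two bays 56 wide in y, 108 in x. Floor z 18, walls z 32, end walls (y = +-62) cut to z 22 over 66. Notch mid +y edge, 22 wide, 10.5 deep. Corner feet 14 tall, 4 mm play inside the deep rim; seated: same axes, origin 40 mm over the deep tray's.
- xlr_mid (a point): XLR adaptor: the longest of the four adaptors, a round grey barrel of 19 mm diameter with a yellow ring, 95 mm long, 0.045 kg. Point on its axis, 9.5 mm above the table while it lies, middle of its length; its y axis runs along the length. It may roll, so x and z can point anywhere round it. Grip the barrel across at this point.
- jack_mid (a point): Jack adaptor: black, 67 mm long, a 15 mm thick barrel on its +y half and a thin pin on its -y half, 0.018 kg. Point on its axis, 7.5 mm above the table while it lies, middle of its length; y runs along the length, from the pin to the barrel. The middle of the barrel, where to grip, lies 16 mm along +y. It may have rolled about y.
- bnc_mid (a point): BNC barrel: a short round light-grey metal connector, 14 mm diameter, 42 mm long, 0.014 kg. Point at its centre, 7 mm above the table while it lies; y runs along its length. It may have rolled about y.
- usb_mid (a point): USB memory stick: flat red case with a metal plug, 19 x 53 x 9 mm thick, 0.012 kg. Point at the centre of its length, 4.5 mm above the table while it lies; y runs along its length, x across its 19 mm width, z up. Grip it across the width.

How it is judged:
At the end, for the whole second after the job is handed in: XLR and jack adaptor on the deep tray's floor, one per bay; USB stick and BNC barrel on the handled tray's floor, one each side of the handle; handled tray seated level on the deep tray, key in notch: 37 to 42.5 mm above it, within 6 mm and 0.1 rad; deep tray flat on the table; all at rest (((x of xlr_mid in the frame of sound_tray between 0.006 and 0.055 m and y of xlr_mid in the frame of sound_tray between -0.06 and 0.06 m and z of xlr_mid in the frame of sound_tray between 0.018 and 0.034 m and x of jack_mid in the frame of sound_tray between -0.055 and -0.006 m and y of jack_mid in the frame of sound_tray between -0.06 and 0.06 m and z of jack_mid in the frame of sound_tray between 0.018 and 0.034 m) or (x of xlr_mid in the frame of sound_tray between -0.055 and -0.006 m and y of xlr_mid in the frame of sound_tray between -0.06 and 0.06 m and z of xlr_mid in the frame of sound_tray between 0.018 and 0.034 m and x of jack_mid in the frame of sound_tray between 0.006 and 0.055 m and y of jack_mid in the frame of sound_tray between -0.06 and 0.06 m and z of jack_mid in the frame of sound_tray between 0.018 and 0.034 m)) and ((y of usb_mid in the frame of handled_tray between 0.006 and 0.062 m and x of usb_mid in the frame of handled_tray between -0.054 and 0.054 m and z of usb_mid in the frame of handled_tray between 0.018 and 0.03 m and y of bnc_mid in the frame of handled_tray between -0.062 and -0.006 m and x of bnc_mid in the frame of handled_tray between -0.054 and 0.054 m and z of bnc_mid in the frame of handled_tray between 0.018 and 0.032 m) or (y of usb_mid in the frame of handled_tray between -0.062 and -0.006 m and x of usb_mid in the frame of handled_tray between -0.054 and 0.054 m and z of usb_mid in the frame of handled_tray between 0.018 and 0.03 m and y of bnc_mid in the frame of handled_tray between 0.006 and 0.062 m and x of bnc_mid in the frame of handled_tray between -0.054 and 0.054 m and z of bnc_mid in the frame of handled_tray between 0.018 and 0.032 m)) and x of handled_tray in the frame of sound_tray between -0.006 and 0.006 m and y of handled_tray in the frame of sound_tray between -0.006 and 0.006 m and z of handled_tray in the frame of sound_tray between 0.037 and 0.0425 m and angle between the x axis of handled_tray and the x axis of sound_tray, either way round below 0.1 rad and angle between each of handled_tray, sound_tray's own z axis and vertical below 0.05 rad and height (world z) of sound_tray between -0.004 and 0.004 m and linear speed of each of handled_tray, sound_tray below 0.02 m/s); the robot touches nothing.
It also fails if it takes over 136 s, if anything falls off the work surface, if the arm or the gripper's body presses on something with over 40 N, if the wrist force passes 120 N, or if a joint passes its speed limit or range.

### The arm

A 6-joint arm with a two-finger parallel gripper is mounted at the origin on a cart in front of the work surface, level with it; the furniture and walls round the work are solid. World frame = base frame: x ahead of the robot, y to its left, z up, the work surface at z = 0. Lengths are in m, angles in rad, forces in N, time in s.
With the tool pointing down it reaches from about 0.275 to 0.825 m from the base axis. Payload 4.9 kg.
Tool frame: the origin (TCP) lies midway between the tips of the shut fingers; the grasp point (between the pads) lies behind it (arm.tcp_to_grasp is the z of the grasp point in the tool frame, in m); z points along the fingers, y is the line along which they close (so a half turn about z gives the same grasp; the last joint's range is limited). The gripper opens to 85 mm and grips with 20 to 120 N. Pads are 22 mm wide; open, the fingers measure 114 mm over their backs; the gripper's body (76 mm by 85 mm) begins 54 mm behind the grasp point. The pads swing forward as they close: fully open they stand 13 mm farther back than shut.
Start: joints at [-1.356, 0.326, -0.193, 1.052, 0, 1.437], TCP at [0.188, -0.517, 0.209] pointing down, gripper open.
Joint ranges: [-2.65, 2.65], [-0.97, 1.79], [-1.3, 1.35], [-1.93, 2.1], [-1.47, 1.37], [-3.14, 3.14]. Speed limits (rad/s): [2.57, 2.57, 3.14, 3.14, 3.14, 3.14].

### API

Orientations are given as a rotation vector (axis times angle).
In Python, from cell import arm gives the robot as it stands. The module is installed in compiled form; this text tells all that it offers.
- The arm moves only by the tool carry_out, never from a script. Its argument "rows" is one flat list of numbers, 7 for each row, row after row: the shift along the world's x, y, z scaled (see below), then the turn, a rotation vector about the world's x, y, z scaled (see below), then the opening, from -1 (shut) to 1 (fully open). In form: [dx, dy, dz, ax, ay, az, jaw, dx, dy, dz, ax, ay, az, jaw, ...]. A call has exactly 10 rows; each row is the pose to reach, as a shift and turn from the pose commanded when the call began; what a row does not reach only later rows make up. The controller multiplies each number of a shift by 800 mm and each number of a turn by 60 degrees. A row lasts 1/8 s, in which the tool goes at most 62.5 mm and 10.7 degrees, less where a joint would pass 70% of its speed; a pose out of reach is approached as far as the arm can. A call with a number of a shift or a turn outside -1 to 1 is refused whole. A call with a gripper value outside its range is refused whole. The fingers move at their own pace and stop on an object; "newtons" is the grip in N (left out, the last holds). Time passes only in rows, so rows that repeat a pose let the fingers close, or fill a call up. It gives the time, the measured TCP pose, the force, the opening and the grip force at its end, in the units of the state.
- arm.get_state(): the state, without advancing time (a new reading comes with each control period).
- arm.grab_frame(name): name is "scene" or "side" or "wrist"; returns the picture (384x512x3 uint8, red, green, blue); there is no depth.
- arm.get_calibration(name): a dict with "camera_matrix" (3x3 intrinsics, pixels), "extrinsics" (4x4, takes a point from camera to world coordinates). Camera axes: x right, y up, looking along -z (the intrinsics and any distortion apply to the point x, -y, -z); pixel columns grow to the right and rows downward; lengths in m; the calibration is good to about 2 mm. A picture is of the moment at which its call begins: read the wrist's pose just before it. get_calibration takes no time and is no camera call; for the wrist camera it gives the pose at the moment of the call.
- arm.finish_job(): hands the job in; it is judged then, once.
The state is a dict: "clock": time; "joints": joint angles; "qd": joint speeds; "joint_torque": joint torques, N m; "tool_pos": TCP position; "ee_rot": TCP orientation; "force": force on the tool from outside, world axes, zero at the start; "torque": the same for the moment, N m; "gripper_width": opening from 0.0 (shut) to 1.0 (fully open); "grip_force": force on a finger pad.
Only numpy, scipy, OpenCV 4.12 (cv2) and the standard library are available. Lean on these libraries where they do the work, as an engineer would, in place of code of your own. Each camera call takes 0.05 s, during which the arm holds its last target. There are 200 camera calls.

## Working session

There is one attempt and no reset: what is moved stays moved. The work goes in short steps, Python scripts to look and compute and a tool call to move; the robot and the scene stay as the last step left them, time stands still between calls to the robot, and variables do not carry over. Pictures are saved under pics/ and viewed, at most 14 in all, crops included, and the job is handed in when it is done.

Besides the shell and the picture viewer there is one more tool, called after "Call:" by a JSON object that holds its "fn" and its "kwargs". carry_out: Moves the arm, as the interface text tells. Shifts and turns lie within -1 to 1; 1 stands for 800 mm of shift or 60 degrees of turn. Its arguments: {"type":"object","properties":{"rows":{"type":"array"},"newtons":{"type":"number"}},"required":["rows"]}

```bash
mkdir -p pics; python3 - <<'E'
from cell import arm
import cv2,numpy as np
s=arm.get_state();print({k:np.round(v,3) for k,v in s.items()},arm.tcp_to_grasp)
for n in("scene","side"):
    im=arm.grab_frame(n);c=arm.get_calibration(n);print(n,np.round(c["camera_matrix"],1).tolist(),np.round(c["extrinsics"],3).tolist(),c.keys())
    cv2.imwrite(f"pics/{n}0.png",cv2.resize(im[:,:,::-1],(800,600),interpolation=cv2.INTER_CUBIC))
E
```

```text
{'clock': np.float64(0.0), 'joints': array([-1.356,  0.327, -0.194,  1.052, -0.   ,  1.437]), 'qd': array([-0.003,  0.   ,  0.002,  0.   ,  0.   , -0.001]), 'joint_torque': array([-0.0000e+00, -4.4340e+01,  2.6244e+01,  1.6000e-02, -0.0000e+00,
        0.0000e+00]), 'tool_pos': array([ 0.188, -0.516,  0.208]), 'ee_rot': array([-3.092, -0.545,  0.   ]), 'force': array([-1.209, -0.052,  0.065]), 'torque': array([ 0.025, -0.036, -0.013]), 'grip_force': np.float64(0.0), 'gripper_width': np.float64(1.0)} -0.0187
scene [[474.5, 0.0, 252.5], [0.0, 474.5, 188.2], [0.0, 0.0, 1.0]] [[-0.68, 0.331, -0.654, -0.337], [-0.733, -0.323, 0.599, 0.871], [-0.012, 0.887, 0.462, 0.67], [0.0, 0.0, 0.0, 1.0]] dict_keys(['camera_matrix', 'extrinsics'])
side [[372.9, 0.0, 261.7], [0.0, 372.9, 197.4], [0.0, 0.0, 1.0]] [[0.942, 0.252, -0.221, 0.308], [-0.335, 0.695, -0.636, -0.595], [-0.007, 0.674, 0.739, 0.784], [0.0, 0.0, 0.0, 1.0]] dict_keys(['camera_matrix', 'extrinsics'])
```

View pics/scene0.png

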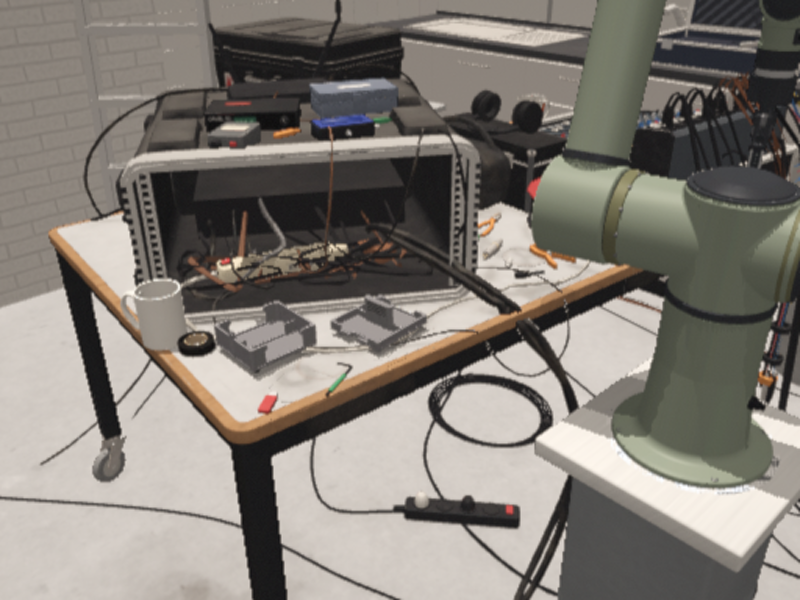

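View pics/side0.png

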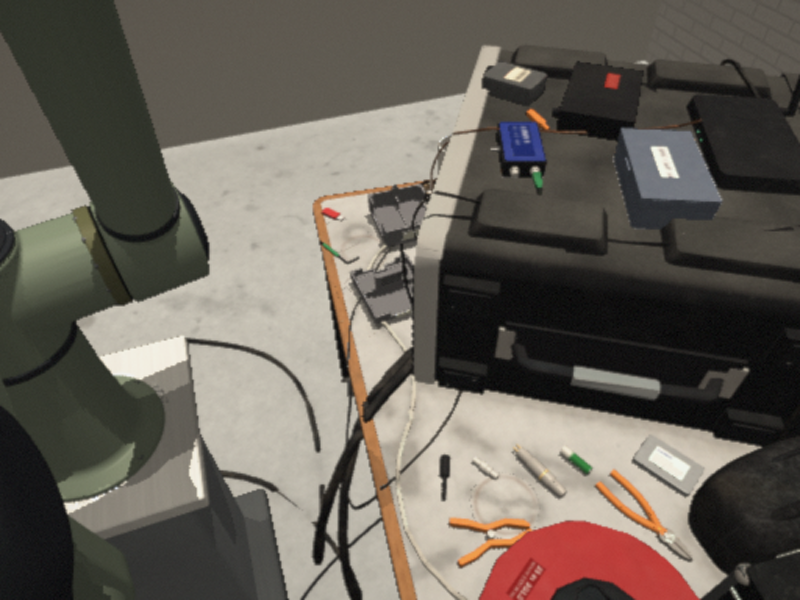

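The side view shows the jack at (445,475), the BNC at (485,467), the XLR at (540,470) and the USB at (332,213). The deep tray is around (395,213) and the handled tray around (385,290). The scene view shows the deep tray at (265,335) and the handled tray at (380,325), both in front of the rack. I'll take coarse positions first.

```bash
cat > h.py <<'E'
import numpy as np,cv2
from cell import arm
def ray(cal,uv,z):
    K=cal["camera_matrix"];T=cal["extrinsics"];d=np.linalg.inv(K)@[uv[0],uv[1],1]
    d=T[:3,:3]@[d[0],-d[1],-d[2]];o=T[:3,3];return o+d*(z-o[2])/d[2]
def proj(cal,P):
    T=cal["extrinsics"];p=(np.asarray(P)-T[:3,3])@T[:3,:3];p=p*[1,-1,-1];q=p@cal["camera_matrix"].T;return q[...,:2]/q[...,2:]
def wrist(tag):
    c=arm.get_calibration("wrist");im=arm.grab_frame("wrist");np.savez(f"{tag}.npz",im=im,K=c["camera_matrix"],T=c["extrinsics"])
    cv2.imwrite(f"pics/{tag}.png",cv2.resize(im[:,:,::-1],(800,600),interpolation=cv2.INTER_CUBIC));return c
def load(tag):
    d=np.load(f"{tag}.npz");return {"camera_matrix":d["K"],"extrinsics":d["T"]},d["im"]
E
python3 - <<'E'
from h import *
c=arm.get_calibration("side")
for n,p,z in [("jackbar",(445,465),.007),("jackpin",(444,490),.007),("bnc",(485,467),.007),("xlr",(540,470),.0095),("xlrA",(516,447),.0095),("xlrB",(563,494),.0095),("usb",(332,213),.005),("edge",(345,350),0),("edgeTL",(318,200),0),("rackcorner",(427,380),0),("rack back",(432,180),0),("handtop",(390,278),.064),("deep",(395,213),.04),("reel",(480,600),0),("pliers",(450,520),0)]:
    print(n,ray(c,np.array(p)*.64,z).round(3))
c=arm.get_calibration("scene")
for n,p,z in [("usb",(268,403),.005),("handtop",(377,305),.06),("deep cen",(265,335),.04),("rackL",(135,315),0),("rackR",(470,290),0),("rack top L",(125,170),.25)]:
    print(n,ray(c,np.array(p)*.64,z).round(3))
w=arm.get_calibration("wrist");print(w["camera_matrix"].round(1).tolist(),w["extrinsics"].round(3).tolist())
E
```

```text
jackbar [ 0.487 -0.233  0.007]
jackpin [ 0.471 -0.267  0.007]
bnc [ 0.54  -0.255  0.007]
xlr [ 0.612 -0.287  0.01 ]
xlrA [ 0.596 -0.242  0.009]
xlrB [ 0.625 -0.33   0.009]
usb [0.479 0.391 0.005]
edge [0.408 0.027 0.   ]
edgeTL [0.463 0.452 0.   ]
rackcorner [ 0.518 -0.079  0.   ]
rack back [0.725 0.436 0.   ]
handtop [0.517 0.105 0.064]
deep [0.592 0.303 0.04 ]
reel [ 0.461 -0.414  0.   ]
pliers [ 0.465 -0.307  0.   ]
usb [0.475 0.39  0.005]
handtop [0.517 0.13  0.06 ]
deep cen [0.596 0.31  0.04 ]
rackL [ 0.887  0.408 -0.   ]
rackR [ 0.519 -0.116  0.   ]
rack top L [0.961 0.346 0.25 ]
[[309.2, 0.0, 254.7], [0.0, 309.2, 187.5], [0.0, 0.0, 1.0]] [[0.342, 0.905, 0.252, 0.252], [-0.94, 0.33, 0.091, -0.493], [-0.001, -0.268, 0.963, 0.372], [0.0, 0.0, 0.0, 1.0]]
```

Call:
{"fn": "carry_out", "kwargs": {"rows": [0.14,0.27,0.05,0,0,0,1,0.14,0.27,0.05,0,0,0,1,0.14,0.27,0.05,0,0,0,1,0.14,0.27,0.05,0,0,0,1,0.14,0.27,0.05,0,0,0,1,0.4,0.32,0.05,0,0,0,1,0.4,0.32,0.05,0,0,0,1,0.4,0.32,0.05,0,0,0,1,0.4,0.32,0.05,0,0,0,1,0.4,0.32,0.05,0,0,0,1]}}

```text
clock: 1.35
tool_pos: [0.5089, -0.2611, 0.2479]
ee_rot: [-3.093, -0.547, 0.002]
force: [-0.5, 0.4, 0.2]
gripper_width: 0.994
grip_force: 0.0
```

```bash
python3 - <<'E'
from h import *
from scipy.spatial.transform import Rotation as R
s=arm.get_state();print(s["clock"],s["tool_pos"],R.from_rotvec(s["ee_rot"]).as_matrix().round(3).tolist(),s["joints"].round(2))
wrist("w1")
E
```

```text
1.35 [ 0.50885761 -0.26111922  0.24790456] [[0.939, 0.343, -0.001], [0.343, -0.939, 0.001], [-0.001, -0.001, -1.0]] [-0.6   0.35 -0.06  1.16 -0.    2.19]
```

View pics/w1.png

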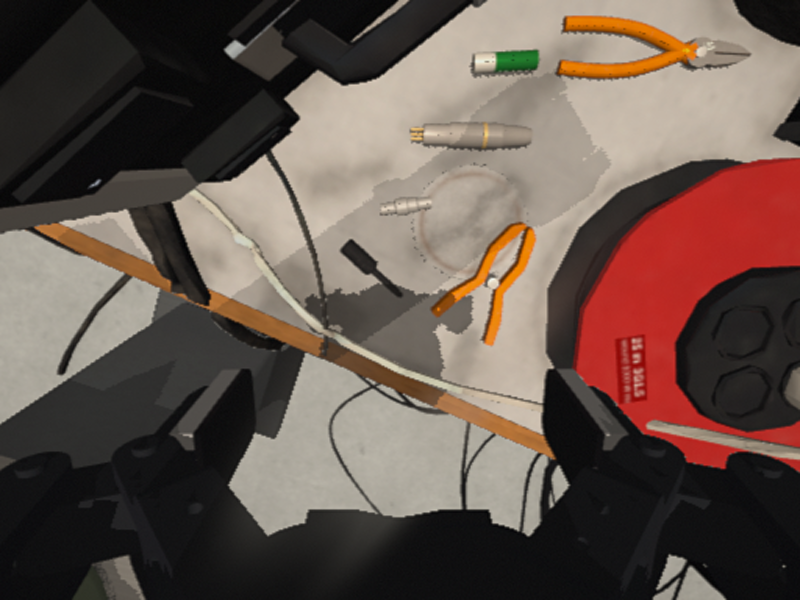

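The wrist view shows the jack barrel from (343,244) to (375,270) with its pin tip at (401,295). The BNC runs from (380,208) to (432,203) and the XLR from (410,134) to (531,136). The rack is top left and the reel is on the right.

```bash
python3 - <<'E'
from h import *
c,_=load("w1")
def L(n,a,b,z):
    A=ray(c,np.array(a)*.64,z);B=ray(c,np.array(b)*.64,z);d=(B-A)[:2];print(n,A.round(4),B.round(4),"mid",((A+B)/2).round(4),"len",np.hypot(*d).round(4),"ang",np.degrees(np.arctan2(d[1],d[0])).round(1))
L("jack pin->end",(401,295),(346,245),.0075);L("jack barrel",(375,270),(346,245),.0075)
L("bnc",(380,208),(432,203),.007);L("xlr",(410,134),(531,136),.0095)
L("rack corner",(295,120),(297,122),.0);L("reel",(550,300),(630,170),.05)
s=arm.get_calibration("side");m=[("jack",(445,475),.0075),("bnc",(485,467),.007)]
E
```

```text
jack pin->end [ 0.4661 -0.2795  0.0075] [ 0.4914 -0.2206  0.0075] mid [ 0.4788 -0.25    0.0075] len 0.064 ang 66.7
jack barrel [ 0.4794 -0.2508  0.0075] [ 0.4914 -0.2206  0.0075] mid [ 0.4854 -0.2357  0.0075] len 0.0325 ang 68.3
bnc [ 0.5304 -0.2373  0.007 ] [ 0.549  -0.2763  0.007 ] mid [ 0.5397 -0.2568  0.007 ] len 0.0432 ang -64.5
xlr [ 0.5934 -0.2403  0.0095] [ 0.6249 -0.3308  0.0095] mid [ 0.6092 -0.2855  0.0095] len 0.0959 ang -70.8
rack corner [ 0.5722 -0.1497  0.    ] [ 0.5713 -0.1517  0.    ] mid [ 0.5718 -0.1507  0.    ] len 0.0022 ang -114.9
reel [ 0.5135 -0.3857  0.05  ] [ 0.6229 -0.3986  0.05  ] mid [ 0.5682 -0.3921  0.05  ] len 0.1102 ang -6.7
```

```bash
python3 - <<'E'
from h import *
c,_=load("w1");s=arm.get_calibration("side")
for p in [(440,383),(540,400),(735,438)]: print("rack bottom",ray(s,np.array(p)*.64,0).round(3))
for z in (.05,.1,.15,.2,.25,.3):
    print(z,"hand side",ray(s,np.array((520,358))*.64,z).round(3)[:2],"hand wrist",ray(c,np.array((345,82))*.64,z).round(3)[:2],
     "corner side top",ray(s,np.array((440,253))*.64,z).round(3)[:2],"guard w",ray(c,np.array((297,120))*.64,z).round(3)[:2])
E
```

```text
rack bottom [ 0.535 -0.092  0.   ]
rack bottom [ 0.673 -0.176  0.   ]
rack bottom [ 0.917 -0.336  0.   ]
0.05 hand side [ 0.657 -0.122] hand wrist [ 0.608 -0.186] corner side top [0.629 0.15 ] guard w [ 0.573 -0.162]
0.1 hand side [ 0.634 -0.154] hand wrist [ 0.603 -0.193] corner side top [0.607 0.099] guard w [ 0.573 -0.172]
0.15 hand side [ 0.61  -0.186] hand wrist [ 0.598 -0.2  ] corner side top [0.586 0.048] guard w [ 0.573 -0.183]
0.2 hand side [ 0.586 -0.219] hand wrist [ 0.594 -0.207] corner side top [ 0.564 -0.002] guard w [ 0.573 -0.193]
0.25 hand side [ 0.562 -0.251] hand wrist [ 0.589 -0.214] corner side top [ 0.542 -0.053] guard w [ 0.573 -0.204]
0.3 hand side [ 0.539 -0.283] hand wrist [ 0.584 -0.222] corner side top [ 0.52  -0.104] guard w [ 0.573 -0.214]
```

```bash
python3 - <<'E'
from h import *
im=arm.grab_frame("side")
cv2.imwrite("pics/sc1.png",cv2.resize(im[60:384,180:512,::-1],None,fx=1.8,fy=1.8,interpolation=cv2.INTER_CUBIC))
E
```

```text
(no output)
```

View pics/sc1.png

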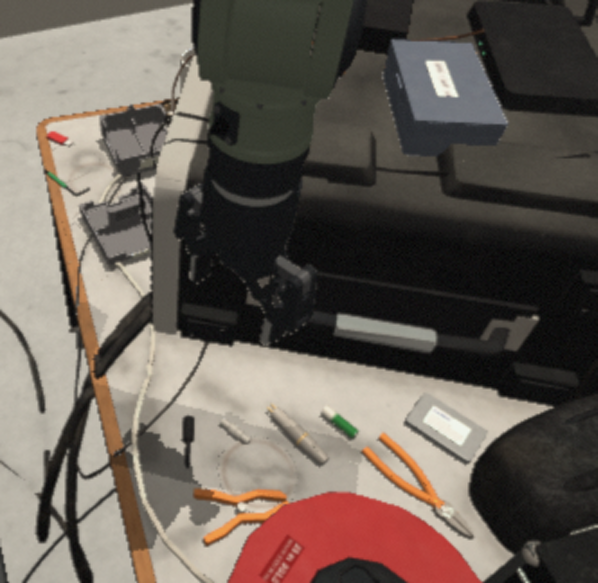

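Call:
{"fn": "carry_out", "kwargs": {"rows": [0.06,-0.05,-0.06,0,0,1,1,0.06,-0.05,-0.06,0,0,1,1,0.06,-0.05,-0.06,0,0,1,1,0.06,-0.05,-0.06,0,0,1,1,0.06,-0.05,-0.06,0,0,1,1,0.06,-0.05,-0.06,0,0,1,1,0.06,-0.05,-0.06,0,0,1,1,0.06,-0.05,-0.06,0,0,1,1,0.06,-0.05,-0.06,0,0,1,1,0.06,-0.05,-0.06,0,0,1,1]}}

```text
clock: 2.7
tool_pos: [0.5559, -0.301, 0.2013]
ee_rot: [2.407, 2.018, -0.0]
force: [0.4, -0.0, -0.8]
gripper_width: 0.996
grip_force: 0.0
```

```bash
cat >> h.py <<'E'
from scipy.spatial.transform import Rotation as R
def plan(pos,yaw,tilt=0,about=None):
    """scaled shift/turn from the current pose; yaw = tool x angle (deg), tilt deg about tool-y (world axis), + leans towards -tool x"""
    s=arm.get_state();a=np.radians(yaw);x=np.array([np.cos(a),np.sin(a),0]);y=np.array([np.sin(a),-np.cos(a),0])
    Rt=R.from_rotvec(y*np.radians(tilt))*R.from_matrix(np.c_[x,y,[0,0,-1]])
    r=(Rt*R.from_rotvec(s["ee_rot"]).inv()).as_rotvec()
    print("t",round(float(s["clock"]),2),"at",s["tool_pos"].round(4),"j6",s["joints"][5].round(2),"shift",((np.array(pos)-s["tool_pos"])/.8).round(4),"turn",(r/np.radians(60)).round(4))
E
python3 - <<'E'
from h import *
plan((.6108,-.290,.004),109.2,15);plan((.6108,-.298,.1),109.2,15)
E
```

```text
t 2.7 at [ 0.5559 -0.301   0.2013] j6 1.13 shift [ 0.0686  0.0137 -0.2466] turn [0.252  0.0202 0.4846]
t 2.7 at [ 0.5559 -0.301   0.2013] j6 1.13 shift [ 0.0686  0.0037 -0.1266] turn [0.252  0.0202 0.4846]
```

Call:
{"fn": "carry_out", "kwargs": {"rows": [0.0686,0.0037,-0.1,0.252,0.02,0.485,-0.05,0.0686,0.0037,-0.1,0.252,0.02,0.485,-0.05,0.0686,0.0037,-0.1,0.252,0.02,0.485,-0.05,0.0686,0.0037,-0.1,0.252,0.02,0.485,-0.05,0.0686,0.01,-0.16,0.252,0.02,0.485,-0.05,0.0686,0.0137,-0.21,0.252,0.02,0.485,-0.05,0.0686,0.0137,-0.235,0.252,0.02,0.485,-0.05,0.0686,0.0137,-0.2466,0.252,0.02,0.485,-0.05,0.0686,0.0137,-0.2466,0.252,0.02,0.485,-0.05,0.0686,0.0137,-0.2466,0.252,0.02,0.485,-0.05], "newtons": 30}}

```text
clock: 3.95
tool_pos: [0.6119, -0.2908, 0.0057]
ee_rot: [-1.692, -2.383, -0.223]
force: [-0.4, -0.7, -0.0]
gripper_width: 0.473
grip_force: 0.0
```

```bash
python3 - <<'E'
from h import *
plan((.6108,-.290,.004),109.2,15)
wrist("w2")
E
```

```text
t 3.95 at [ 0.6119 -0.2908  0.0057] j6 0.59 shift [-0.0014  0.001  -0.0021] turn [ 0.0015  0.0025 -0.0005]
```

View pics/w2.png

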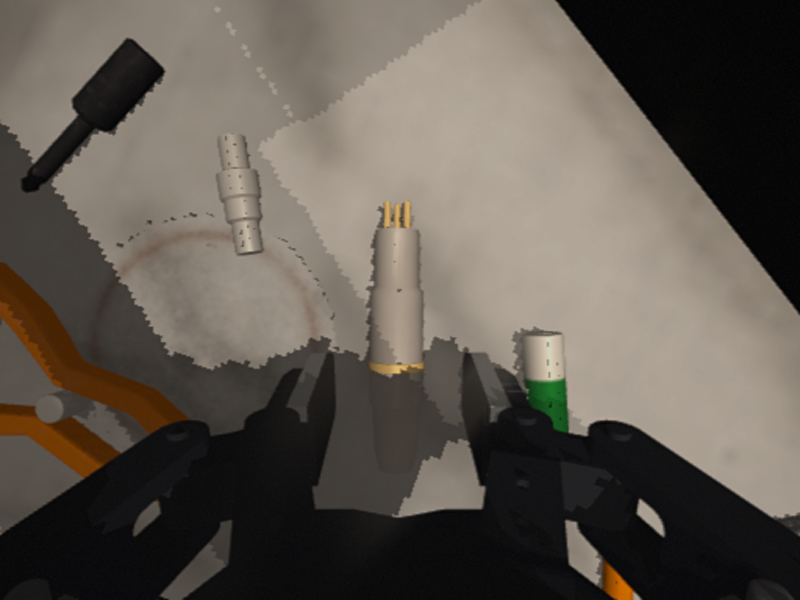

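Call:
{"fn": "carry_out", "kwargs": {"rows": [0,0,-0.002,0,0,0,-1,0,0,-0.002,0,0,0,-1,0,0,-0.002,0,0,0,-1,0,0,-0.002,0,0,0,-1,0,0,-0.002,0,0,0,-1,0,0,0.03,0,0,0,-1,0,-0.01,0.1,0,0,0,-1,-0.06,-0.01,0.17,0,0,0,-1,-0.13,0,0.22,0,0,0,-1,-0.2,0,0.25,0,0,0,-1], "newtons": 30}}

```text
clock: 5.25
tool_pos: [0.4641, -0.2904, 0.1988]
ee_rot: [-1.691, -2.384, -0.222]
force: [0.6, -0.4, 0.4]
gripper_width: 0.001
grip_force: 0.0
```

The fingers shut empty, so I'll look again.

```bash
python3 - <<'E'
from h import *
wrist("w3")
plan((.6108,-.290,.0),109.2,0)
E
```

```text
t 5.3 at [ 0.4583 -0.2902  0.2022] j6 0.45 shift [ 1.907e-01  2.000e-04 -2.528e-01] turn [-0.234  -0.0838  0.0013]
```

View pics/w3.png

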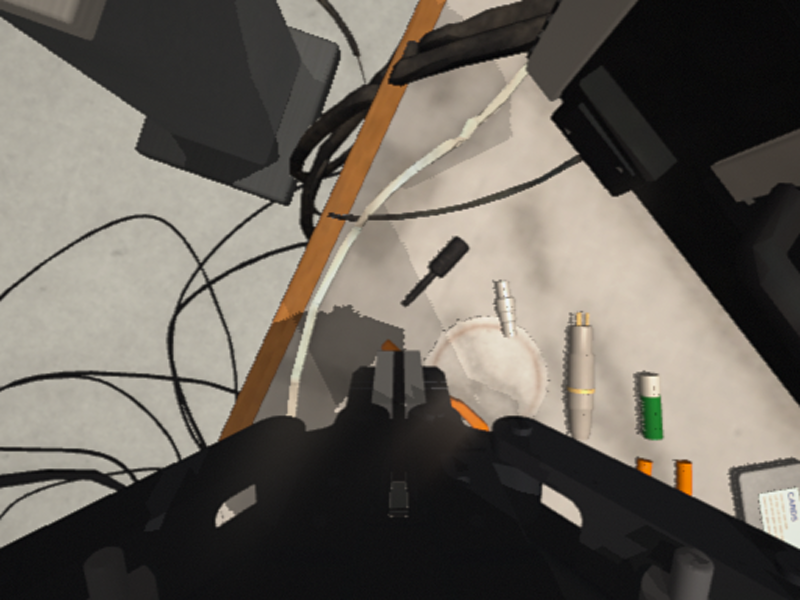

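```bash
python3 - <<'E'
from h import *
c,_=load("w3");s=arm.get_state();print("tcp px",proj(c,s["tool_pos"])/.64)
A=ray(c,np.array((580,313))*.64,.0095);B=ray(c,np.array((583,439))*.64,.0095);print(A,B,(A+B)/2,np.hypot(*(B-A)[:2]),np.degrees(np.arctan2(*(A-B)[1::-1])))
c,_=load("w2")
print([ (proj(c,p)/.64).round(0).tolist() for p in ([.6119,-.2908,.0057],[.6092,-.2855,.0095])])
E
```

```text
tcp px [381.44302589 346.63899742]
[ 0.5932997  -0.24110187  0.0095    ] [ 0.62751674 -0.33044997  0.0095    ] [ 0.61040822 -0.28577592  0.0095    ] 0.09567595954625033 110.95500370840345
[[397.0, 351.0], [394.0, 336.0]]
```

Call:
{"fn": "carry_out", "kwargs": {"rows": [0.07,0,-0.04,-0.079,-0.027,0.013,-0.05,0.14,-0.008,-0.1,-0.079,-0.027,0.013,-0.05,0.201,-0.008,-0.15,-0.079,-0.027,0.013,-0.05,0.201,-0.004,-0.2,-0.079,-0.027,0.013,-0.05,0.201,0,-0.235,-0.079,-0.027,0.013,-0.05,0.201,0,-0.252,-0.079,-0.027,0.013,-0.05,0.201,0,-0.252,-0.079,-0.027,0.013,-0.05,0.201,0,-0.252,-0.079,-0.027,0.013,-1,0.201,0,-0.252,-0.079,-0.027,0.013,-1,0.201,0,-0.252,-0.079,-0.027,0.013,-1], "newtons": 30}}

```text
clock: 6.55
tool_pos: [0.6271, -0.291, -0.002]
ee_rot: [-1.719, -2.456, -0.151]
force: [-0.8, 1.9, 6.9]
gripper_width: 0.003
grip_force: 3.6
```

Call:
{"fn": "carry_out", "kwargs": {"rows": [0,0,0,0,0,0,-1,0,0,0,0,0,0,-1,0,0,0,0,0,0,-1,0,0,0,0,0,0,-1,0,0,0,0,0,0,-1,0,0,0,0,0,0,-1,0,0,0,0,0,0,-1,0,0,0,0,0,0,-1,0,0,0,0,0,0,-1,0,0,0,0,0,0,-1]}}

```text
clock: 7.8
tool_pos: [0.6271, -0.291, -0.002]
ee_rot: [-1.719, -2.456, -0.151]
force: [-0.9, 1.8, 7.8]
gripper_width: -0.003
grip_force: 3.6
```

Call:
{"fn": "carry_out", "kwargs": {"rows": [0,0,0.05,0,0,0,-1,-0.02,-0.01,0.1,0,0,0,-1,-0.02,-0.01,0.12,0,0,0,-0.05,-0.02,-0.01,0.12,0,0,0,-0.05,-0.02,-0.01,0.12,0,0,0,-0.05,-0.02,-0.01,0.12,0,0,0,-0.05,-0.02,-0.01,0.12,0,0,0,-0.05,-0.02,-0.01,0.12,0,0,0,-0.05,-0.02,-0.01,0.12,0,0,0,-0.05,-0.02,-0.01,0.12,0,0,0,-0.05]}}

```text
clock: 9.05
tool_pos: [0.6097, -0.2983, 0.0915]
ee_rot: [-1.717, -2.453, -0.149]
force: [-0.4, -0.2, -0.8]
gripper_width: 0.475
grip_force: 0.0
```

```bash
python3 - <<'E'
from h import *
wrist("w4")
plan((.6116,-.290,.0),110,8)
E
```

```text
t 9.1 at [ 0.6097 -0.2983  0.0915] j6 0.6 shift [ 0.0024  0.0104 -0.1144] turn [-0.0309 -0.0121 -0.0004]
```

View pics/w4.png

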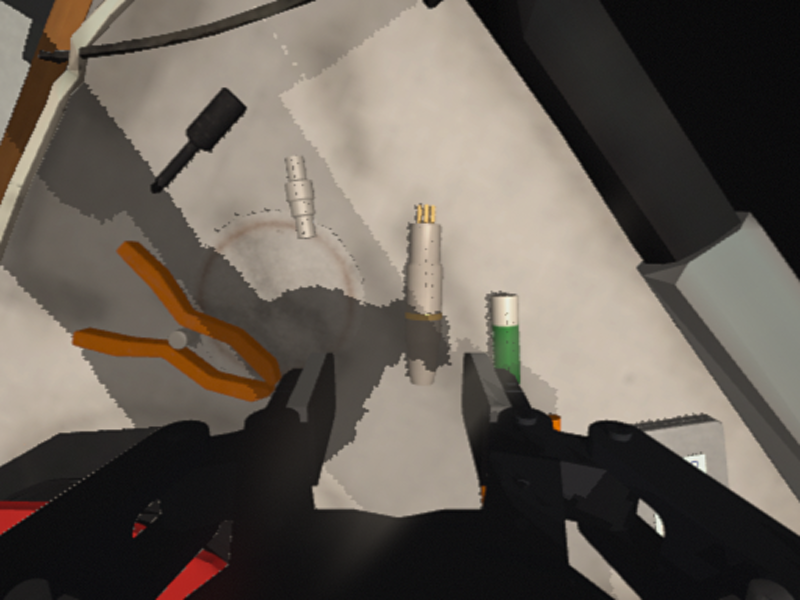

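The XLR runs from (426,206) to (423,384), hardly moved. I'll re-measure and go lower.

```bash
python3 - <<'E'
from h import *
c,_=load("w4")
A=ray(c,np.array((426,204))*.64,.0095);B=ray(c,np.array((423,384))*.64,.0095);m=(A+B)/2;d=(A-B)[:2];print(A,B,m,np.hypot(*d),np.degrees(np.arctan2(d[1],d[0])))
yaw=np.degrees(np.arctan2(d[1],d[0]));d=d/np.hypot(*d)
plan([*(m[:2]-.005*d),0.0005],yaw,6)
E
```

```text
[ 0.60315449 -0.23684538  0.0095    ] [ 0.63504014 -0.32738807  0.0095    ] [ 0.61909731 -0.28211673  0.0095    ] 0.09599308742239997 109.40029816431807
t 9.1 at [ 0.6097 -0.2983  0.0915] j6 0.6 shift [ 0.0139  0.0144 -0.1138] turn [-0.0623 -0.0231 -0.0104]
```

Call:
{"fn": "carry_out", "kwargs": {"rows": [0.0139,0.0144,-0.04,-0.062,-0.023,-0.01,-0.05,0.0139,0.0144,-0.08,-0.062,-0.023,-0.01,-0.05,0.0139,0.0144,-0.105,-0.062,-0.023,-0.01,-0.05,0.0139,0.0144,-0.1138,-0.062,-0.023,-0.01,-0.05,0.0139,0.0144,-0.1138,-0.062,-0.023,-0.01,-0.05,0.0139,0.0144,-0.1138,-0.062,-0.023,-0.01,-0.05,0.0139,0.0144,-0.1138,-0.062,-0.023,-0.01,-1,0.0139,0.0144,-0.1138,-0.062,-0.023,-0.01,-1,0.0139,0.0144,-0.1138,-0.062,-0.023,-0.01,-1,0.0139,0.0144,-0.1138,-0.062,-0.023,-0.01,-1], "newtons": 30}}

```text
clock: 10.35
tool_pos: [0.6208, -0.2867, 0.0005]
ee_rot: [-1.764, -2.493, -0.093]
force: [0.3, 0.1, 0.5]
gripper_width: -0.002
grip_force: 0.0
```

```bash
python3 - <<'E'
from h import *
wrist("w5");s=arm.get_state();c,_=load("w5");print(proj(c,s["tool_pos"])/.64)
E
```

```text
[396.66357955 351.635545  ]
```

View pics/w5.png

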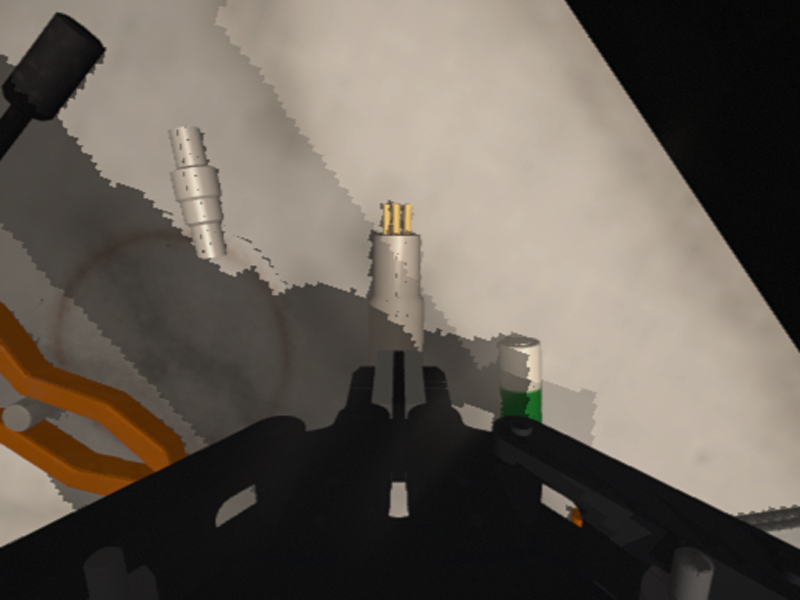

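```bash
python3 - <<'E'
from h import *
c,_=load("w5");s=arm.get_state();M=R.from_rotvec(s["ee_rot"]).as_matrix();t=s["tool_pos"];print(c["extrinsics"].round(3).tolist(), (M.T@(c["extrinsics"][:3,3]-t)).round(4))
for h in(0,.005,.01,.015,.02,.025):
  print(h,[(proj(c,t+M@[x,y,-h])/.64).round(0).tolist() for x,y in((.011,0),(.011,.01),(0,0))])
for x in (.02,.011,0,-.01): print(x,(proj(c,[*(t+M@[x,0,0])[:2],.019])/.64).round())
E
```

```text
[[0.943, -0.328, -0.055, 0.605], [0.333, 0.93, 0.157, -0.239], [-0.001, -0.166, 0.986, 0.17], [0.0, 0.0, 0.0, 1.0]] [ 0.0679  0.0006 -0.1638]
0 [[397.0, 323.0], [425.0, 323.0], [397.0, 352.0]]
0.005 [[397.0, 328.0], [425.0, 328.0], [397.0, 357.0]]
0.01 [[397.0, 333.0], [426.0, 333.0], [397.0, 363.0]]
0.015 [[396.0, 338.0], [427.0, 338.0], [397.0, 369.0]]
0.02 [[396.0, 344.0], [428.0, 344.0], [396.0, 375.0]]
0.025 [[396.0, 350.0], [429.0, 350.0], [396.0, 382.0]]
0.02 [396. 308.]
0.011 [396. 335.]
0 [396. 368.]
-0.01 [396. 397.]
```

```bash
python3 - <<'E'
from h import *
im=arm.grab_frame("side")
np.save("s5.npy",im);c=arm.get_calibration("side");print(proj(c,arm.get_state()["tool_pos"]))
cv2.imwrite("pics/s5.png",cv2.resize(im[240:340,250:380,::-1],None,fx=6,fy=6,interpolation=cv2.INTER_CUBIC))
E
```

```text
[348.46082535 301.33881534]
```

View pics/s5.png

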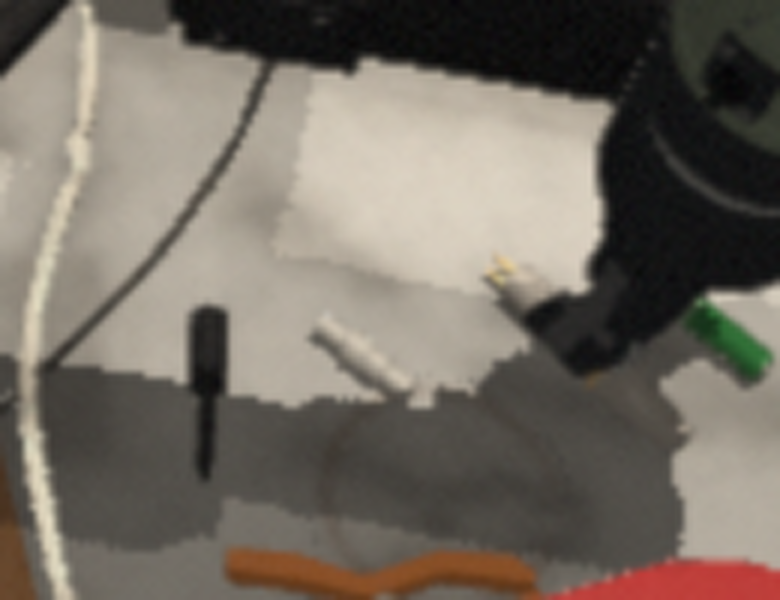

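The finger geometry in the wrist images (gap 133 px at 40 mm, tip row 350) puts the tips about 20–25 mm above the nominal TCP, so the fingers shut above the barrel. I'll check this with a gentle descent while watching the force.

Call:
{"fn": "carry_out", "kwargs": {"rows": [0,0,0,0,0,0,-0.05,0,0,0,0,0,0,-0.05,0,0,0,0,0,0,-0.05,0,0,0,0,0,0,-0.05,0,0,-0.002,0,0,0,-0.05,0,0,-0.004,0,0,0,-0.05,0,0,-0.006,0,0,0,-0.05,0,0,-0.006,0,0,0,-0.05,0,0,-0.006,0,0,0,-0.05,0,0,-0.006,0,0,0,-0.05]}}

```text
clock: 11.7
tool_pos: [0.6208, -0.2868, -0.0043]
ee_rot: [-1.764, -2.493, -0.093]
force: [0.3, 0.3, -0.1]
gripper_width: 0.479
grip_force: 0.0
```

Call:
{"fn": "carry_out", "kwargs": {"rows": [0,0,-0.002,0,0,0,-0.05,0,0,-0.004,0,0,0,-0.05,0,0,-0.004,0,0,0,-0.05,0,0,-0.004,0,0,0,-0.05,0,0,-0.004,0,0,0,-1,0,0,-0.004,0,0,0,-1,0,0,-0.004,0,0,0,-1,0,0,-0.004,0,0,0,-1,0,0,-0.004,0,0,0,-1,0,0,-0.004,0,0,0,-1]}}

```text
clock: 12.95
tool_pos: [0.6206, -0.287, -0.0073]
ee_rot: [-1.764, -2.493, -0.092]
force: [-3.2, -0.7, 5.1]
gripper_width: 0.156
grip_force: 27.5
```

Call:
{"fn": "carry_out", "kwargs": {"rows": [0,0,0,0,0,0,-0.05,0,0,0,0,0,0,-0.05,0,0,-0.006,0,0,0,-0.05,0,0,-0.01,0,0,0,-0.05,0,0,-0.013,0,0,0,-0.05,0,0,-0.013,0,0,0,-0.05,0,0,-0.013,0,0,0,-1,0,0,-0.013,0,0,0,-1,0,0,-0.013,0,0,0,-1,0,0,-0.013,0,0,0,-1]}}

```text
clock: 14.2
tool_pos: [0.621, -0.2869, -0.0177]
ee_rot: [-1.765, -2.494, -0.093]
force: [0.8, 1.2, 1.6]
gripper_width: 0.21
grip_force: 29.6
```

Call:
{"fn": "carry_out", "kwargs": {"rows": [0,0,0.03,0,0,0,-1,0,-0.01,0.08,0,0,0,-1,-0.03,-0.01,0.14,0,0,0,-1,-0.09,0,0.19,0,0,0,-1,-0.15,0,0.23,0,0,0,-1,-0.21,0.02,0.26,0,0,0,-1,-0.27,0.06,0.29,0,0,0,-1,-0.31,0.11,0.31,0,0,0,-1,-0.33,0.17,0.32,0,0,0,-1,-0.33,0.23,0.33,0,0,0,-1], "newtons": 40}}

```text
clock: 15.45
tool_pos: [0.3555, -0.1015, 0.2465]
ee_rot: [-1.767, -2.492, -0.093]
force: [1.0, -0.3, -0.2]
gripper_width: 0.196
grip_force: 40.6
```

Call:
{"fn": "carry_out", "kwargs": {"rows": [0,0.07,0.01,0,0,0,-1,0.02,0.14,0.02,0,0,0,-1,0.05,0.2,0.03,0,0,0,-1,0.08,0.26,0.04,0,0,0,-1,0.11,0.32,0.04,0,0,0,-1,0.14,0.37,0.04,0,0,0,-1,0.17,0.42,0.04,0,0,0,-1,0.2,0.47,0.04,0,0,0,-1,0.215,0.49,0.04,0,0,0,-1,0.215,0.49,0.04,0,0,0,-1]}}

```text
clock: 16.7
tool_pos: [0.5288, 0.2901, 0.2772]
ee_rot: [-1.762, -2.494, -0.091]
force: [-0.2, -0.7, 0.1]
gripper_width: 0.202
grip_force: 40.6
```

```bash
python3 - <<'E'
from h import *
wrist("w6")
E
```

```text
(no output)
```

View pics/w6.png

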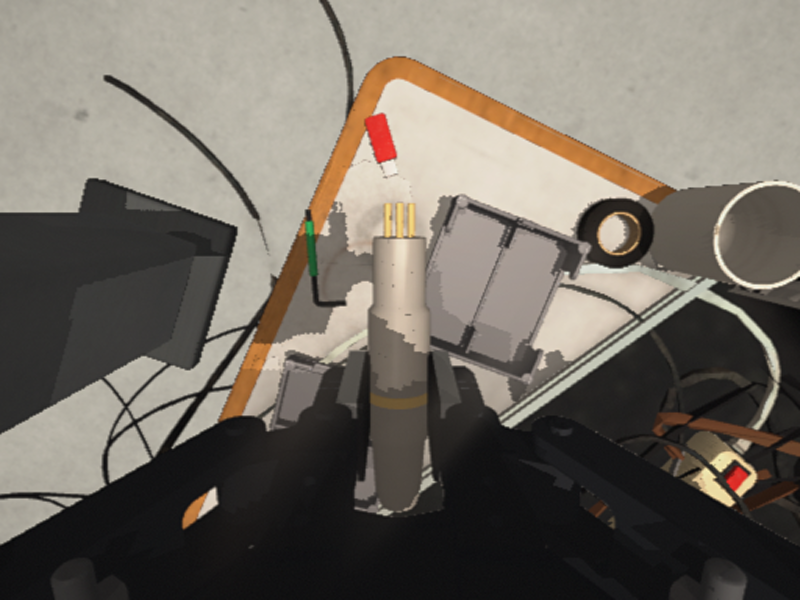

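The XLR is held at (400,400). The deep tray has rim corners near (462,197), (588,240) and (535,380), the USB is at (380,140), and the handled tray is partly hidden. An enlarged crop will find the key.

```bash
python3 - <<'E'
from h import *
c,im=load("w6")
a=cv2.resize(im[110:260,265:395,::-1],None,fx=4,fy=4,interpolation=cv2.INTER_CUBIC)
sc=arm.grab_frame("scene");np.save("sc6.npy",sc)
b=cv2.resize(sc[170:250,120:290,::-1],None,fx=4.7,fy=4.7,interpolation=cv2.INTER_CUBIC)[:600] 
H=max(a.shape[0],0);b=cv2.resize(b,(int(b.shape[1]*.35/ .6*.6),int(b.shape[0]*.35)))
cv2.imwrite("pics/c6.png",a[:600])
E
```

```text
(no output)
```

View pics/c6.png

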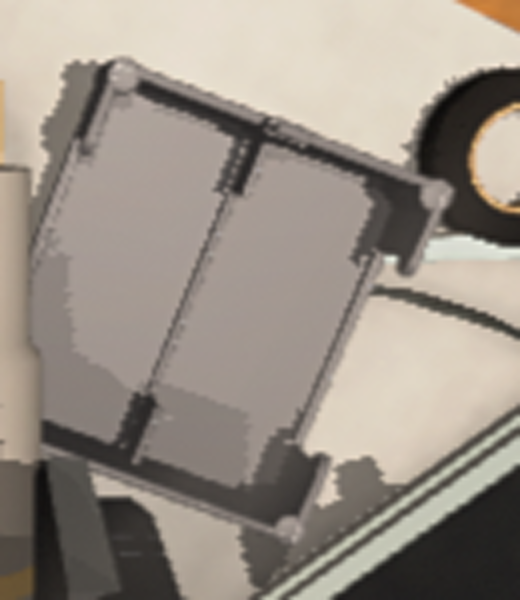

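Crop: rim corners are at (123,72), (437,193) and (290,525), and the key is at (272,125) on the upper wall, so that end is the tray's +y.

```bash
python3 - <<'E'
from h import *
c,_=load("w6")
f=lambda p,z:ray(c,np.array(p)/4+[265,110],z)[:2]
TL,TR,BR=f((123,72),.054),f((437,193),.054),f((290,525),.054);K=f((272,125),.065)
print(TL,TR,BR,K,np.hypot(*(TR-TL)),np.hypot(*(TR-BR)))
mid=(TL+BR)/2;ax=np.degrees(np.arctan2(*(TR-TL)[::-1]));ay=np.degrees(np.arctan2(*(TR-BR)[::-1]))
print("centre",mid,"x ang",ax,"y ang",ay)
yy=np.array([np.cos(np.radians(ay)),np.sin(np.radians(ay))]);print("key dist",(K-mid)@yy)
# ribs
print("rib", f((240,170),.04),f((140,420),.04), (f((240,170),.04)+f((140,420),.04))/2)
u=ray(c,np.array((376,115))*.64,.0045);v=ray(c,np.array((391,176))*.64,.0045);print("usb",u,v,(u+v)/2,np.hypot(*(u-v)[:2]),np.degrees(np.arctan2(*(v-u)[1::-1])))
E
```

```text
[0.55724568 0.3632644 ] [0.66442834 0.36131023] [0.66191749 0.24370891] [0.60453306 0.36289826] 0.10720047809333993 0.11762812370070161
centre [0.60958158 0.30348665] x ang -1.0445109431969286 y ang 88.776888959947
key dist 0.05929030747902587
rib [0.6061203  0.34750573] [0.60539033 0.25780928] [0.60575531 0.30265751]
usb [0.46592649 0.4095846  0.0045    ] [0.49556613 0.36492517 0.0045    ] [0.48074631 0.38725489 0.0045    ] 0.053600123679541464 -56.42850579751188
```

Call:
{"fn": "carry_out", "kwargs": {"rows": [0.05,0.01,0,0,0,-0.17,-1,0.1,0.01,-0.05,0,0,-0.34,-1,0.133,0.01,-0.11,0,0,-0.34,-1,0.133,0.01,-0.18,0,0,-0.34,-1,0.133,0.01,-0.24,0,0,-0.34,-1,0.133,0.01,-0.27,0,0,-0.34,-1,0.133,0.01,-0.27,0,0,-0.34,-1,0.133,0.01,-0.27,0,0,-0.34,-1,0.133,0.01,-0.27,0,0,-0.34,-1,0.133,0.01,-0.27,0,0,-0.34,-1]}}

```text
clock: 18.05
tool_pos: [0.636, 0.2975, 0.0636]
ee_rot: [-2.187, -2.15, -0.118]
force: [-0.1, 1.4, -0.4]
gripper_width: 0.199
grip_force: 40.6
```

```bash
python3 - <<'E'
from h import *
wrist("w7")
plan((.635,.298,.0018),89,6)
E
```

```text
t 18.1 at [0.6358 0.2974 0.0632] j6 1.87 shift [-0.001   0.0007 -0.0768] turn [-0.0009  0.0016 -0.0005]
```

View pics/w7.png

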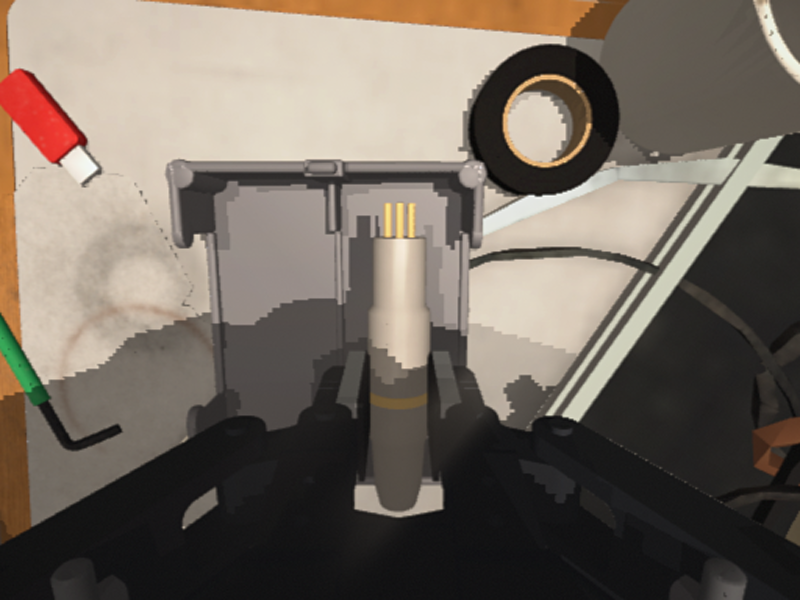

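The XLR is over the right bay. The key is at (325,167), the rim corners at (180,170) and (475,173), and the rib at x≈340. I'll compute the tray pose from these.

```bash
python3 - <<'E'
from h import *
c,im=load("w7")
f=lambda p,z:ray(c,np.array(p)*.64,z)
for n,p,z in [("key",(325,168),.065),("TL",(180,170),.054),("TR",(474,172),.054),("rib hi top",(333,190),.04),("rib lo",(339,300),.022),("wallR in z22",(465,300),.022),("wallL out",(209,300),.022),("usb tip",(92,172),.0045),("usb end",(15,80),.0045)]:print(n,f(p,z).round(4))
s=arm.get_state();g=s["tool_pos"]+[0,0,.027];print("held centre px",proj(c,g)/.64,"pins at held height",ray(c,np.array((400,204))*.64,g[2]))
E
```

```text
key [0.6128 0.3629 0.065 ]
TL [0.5588 0.3641 0.054 ]
TR [0.665  0.3616 0.054 ]
rib hi top [0.612  0.3567 0.04  ]
rib lo [0.6105 0.3096 0.022 ]
wallR in z22 [0.6665 0.3086 0.022 ]
wallL out [0.5527 0.3106 0.022 ]
usb tip [0.4967 0.3683 0.0045]
usb end [0.4672 0.4088 0.0045]
held centre px [396.01042266 376.79505111] pins at held height [0.63787218 0.3500997  0.09020834]
```

Call:
{"fn": "carry_out", "kwargs": {"rows": [0.004,0.0007,-0.03,0,0,0,-1,0.004,0.0007,-0.055,0,0,0,-1,0.004,0.0007,-0.07,0,0,0,-1,0.004,0.0007,-0.0768,0,0,0,-1,0.004,0.0007,-0.0768,0,0,0,-1,0.004,0.0007,-0.0768,0,0,0,-1,0.004,0.0007,-0.0768,0,0,0,-0.3,0.004,0.0007,-0.0768,0,0,0,-0.3,0.004,0.0007,-0.0768,0,0,0,-0.3,0.004,0.0007,-0.0768,0,0,0,-0.3]}}

```text
clock: 19.35
tool_pos: [0.6384, 0.2978, 0.0006]
ee_rot: [-2.186, -2.149, -0.115]
force: [-0.5, 0.6, 0.1]
gripper_width: 0.358
grip_force: 0.0
```

```bash
python3 - <<'E'
from h import *
plan((.482,.387,.08),125.,0)
E
```

```text
t 19.35 at [6.384e-01 2.978e-01 6.000e-04] j6 1.87 shift [-0.1955  0.1115  0.0992] turn [-0.0977 -0.0298  0.5989]
```

Call:
{"fn": "carry_out", "kwargs": {"rows": [0,0,0.05,0,0,0,-0.3,0,0,0.12,0,0,0,-0.3,-0.06,0.03,0.15,-0.03,-0.01,0.17,-0.1,-0.12,0.07,0.15,-0.06,-0.02,0.34,-0.1,-0.18,0.1,0.13,-0.09,-0.03,0.5,-0.1,-0.195,0.1115,0.1,-0.098,-0.03,0.6,-0.1,-0.195,0.1115,0.1,-0.098,-0.03,0.6,-0.1,-0.195,0.1115,0.1,-0.098,-0.03,0.6,-0.1,-0.195,0.1115,0.1,-0.098,-0.03,0.6,-0.1,-0.195,0.1115,0.1,-0.098,-0.03,0.6,-0.1]}}

```text
clock: 20.6
tool_pos: [0.4837, 0.3866, 0.0813]
ee_rot: [1.451, 2.785, 0.001]
force: [0.4, 0.3, 0.0]
gripper_width: 0.449
grip_force: 0.0
```

```bash
python3 - <<'E'
from h import *
wrist("w8");c,im=load("w8")
h=cv2.cvtColor(im,cv2.COLOR_RGB2HSV);m=((h[...,1]>150)&((h[...,0]<6)|(h[...,0]>174))&(h[...,2]>60)).astype(np.uint8)
n,l,st,ce=cv2.connectedComponentsWithStats(m);k=[i for i in range(1,n) if st[i,4]>100]
for i in k:
    p=np.argwhere(l==i)[:,::-1].astype(np.float32);P=np.array([ray(c,q,.007)[:2] for q in p[::3]]);print(st[i],P.mean(0))
    r=cv2.minAreaRect((P*1000).astype(np.float32));print(r,np.round(cv2.boxPoints(r),1).tolist())
plan((.482,.387,-.021),125,0)
E
```

```text
[ 239  152   24   50 1108] [0.47526408 0.39376133]
((475.5708923339844, 393.2239990234375), (18.159500122070312, 39.892356872558594), 35.325904846191406) [[456.6000061035156, 404.20001220703125], [479.70001220703125, 371.70001220703125], [494.5, 382.20001220703125], [471.3999938964844, 414.70001220703125]]
t 20.65 at [0.4834 0.3866 0.0811] j6 1.52 shift [-0.0018  0.0005 -0.1277] turn [-0.0002  0.001   0.0005]
```

Call:
{"fn": "carry_out", "kwargs": {"rows": [-0.0068,0.0042,-0.04,0,0,0,-0.1,-0.0068,0.0042,-0.08,0,0,0,-0.1,-0.0068,0.0042,-0.11,0,0,0,-0.1,-0.0068,0.0042,-0.122,0,0,0,-0.1,-0.0068,0.0042,-0.1275,0,0,0,-0.1,-0.0068,0.0042,-0.1275,0,0,0,-0.1,-0.0068,0.0042,-0.1275,0,0,0,-1,-0.0068,0.0042,-0.1275,0,0,0,-1,-0.0068,0.0042,-0.1275,0,0,0,-1,-0.0068,0.0042,-0.1275,0,0,0,-1], "newtons": 30}}

```text
clock: 21.9
tool_pos: [0.4778, 0.3909, -0.0203]
ee_rot: [1.448, 2.786, 0.002]
force: [-1.1, 0.0, 5.9]
gripper_width: 0.211
grip_force: 30.3
```

Call:
{"fn": "carry_out", "kwargs": {"rows": [0,0,0.04,0,0,0,-1,0,0,0.11,0,0,0,-1,0,-0.03,0.18,0,0,-0.17,-1,-0.02,-0.08,0.24,0,0,-0.34,-1,-0.04,-0.15,0.28,0,0,-0.5,-1,-0.06,-0.22,0.32,0,0,-0.583,-1,-0.06,-0.29,0.34,0,0,-0.583,-1,-0.06,-0.351,0.35,0,0,-0.583,-1,-0.06,-0.351,0.35,0,0,-0.583,-1,-0.06,-0.351,0.35,0,0,-0.583,-1]}}

```text
clock: 23.15
tool_pos: [0.4288, 0.1097, 0.2585]
ee_rot: [-2.22, -2.222, -0.0]
force: [0.5, 0.8, -0.7]
gripper_width: 0.212
grip_force: 29.7
```

```bash
python3 - <<'E'
from h import *
wrist("w9");c,im=load("w9")
a=cv2.resize(im[40:300,212:512,::-1],None,fx=2.3,fy=2.3,interpolation=cv2.INTER_CUBIC);cv2.imwrite("pics/c9.png",a)
plan((.43,.11,.26),90)
E
```

```text
t 23.2 at [0.4287 0.1102 0.2583] j6 1.65 shift [ 0.0016 -0.0002  0.0021] turn [-0.0001 -0.0006 -0.0021]
```

View pics/c9.png

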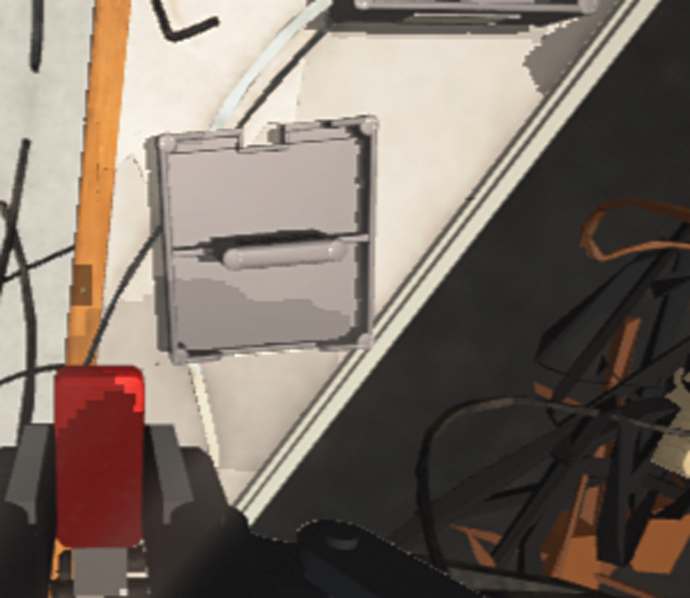

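The handled tray's corners in the crop are (165,142), (369,126), (363,340) and (179,352). The handle top runs (232,258)–(338,246), with the notch on +y at (262,132).

```bash
python3 - <<'E'
from h import *
c,im=load("w9")
f=lambda p,z:ray(c,np.array(p)/2.3+[212,40],z)[:2]
Q=[f(p,.032) for p in((165,142),(369,126),(363,340),(179,352))]
print(np.round(Q,4),"centre",np.mean(Q,0),"sizes",[np.hypot(*(Q[i]-Q[(i+1)%4])).round(4) for i in range(4)])
a=lambda v:np.degrees(np.arctan2(v[1],v[0]))
print(a(Q[1]-Q[0]),a(Q[2]-Q[3]),a(Q[0]-Q[3])-90,a(Q[1]-Q[2])-90)
h0,h1=f((230,258),.063),f((341,245),.063);print("handle",h0,h1,(h0+h1)/2,np.hypot(*(h1-h0)),a(h1-h0))
print("notch",f((262,140),.032)); print("rack edge z0?",[f(p,0) for p in((235,510),(480,210))])
print("deep bot wall",f((345,28),.02),f((590,5),.054),f((362,3),.054))
c8,im8=load("w9")
E
```

```text
[[0.4643 0.1773]
 [0.5714 0.1855]
 [0.58   0.0687]
 [0.4754 0.0614]] centre [0.52277402 0.12322521] sizes [np.float64(0.1073), np.float64(0.1171), np.float64(0.1049), np.float64(0.1164)]
4.393204469293199 3.9738153254072746 5.453559461589933 4.235566139924032
handle [0.49608248 0.12054987] [0.5518706  0.12723017] [0.52397654 0.12389002] 0.05618665943011859 6.828313802599486
notch [0.51556182 0.1783537 ]
rack edge z0? [array([ 0.51960801, -0.05696757]), array([0.65296482, 0.13900346])]
deep bot wall [0.55808893 0.23484769] [0.66263773 0.2402569 ] [0.55424085 0.24102138]
```

Call:
{"fn": "carry_out", "kwargs": {"rows": [0.03,0.02,0,0,0,0.17,-1,0.06,0.04,-0.03,0,0,0.34,-1,0.09,0.06,-0.06,0,0,0.5,-1,0.1145,0.06,-0.1,0,0,0.68,-1,0.1145,0.06,-0.14,0,0,0.85,-1,0.1145,0.06,-0.14,0,0,1,-1,0.1145,0.06,-0.14,0,0,1,-1,0.1145,0.06,-0.14,0,0,1,-1,0.1145,0.06,-0.14,0,0,1,-1,0.1145,0.06,-0.14,0,0,1,-1]}}

```text
clock: 24.45
tool_pos: [0.5207, 0.1577, 0.1469]
ee_rot: [0.811, 3.034, 0.0]
force: [-0.6, 0.4, 0.5]
gripper_width: 0.208
grip_force: 29.7
```

```bash
python3 - <<'E'
from h import *
plan((.5203,.1579,.0005),184.5)
E
```

```text
t 24.45 at [0.5207 0.1577 0.1469] j6 0.68 shift [-0.0005  0.0003 -0.1831] turn [-1.000e-04  1.000e-03  5.741e-01]
```

Call:
{"fn": "carry_out", "kwargs": {"rows": [0,0,0,0,0,0.17,-1,0,0,-0.02,0,0,0.34,-1,0,0,-0.04,0,0,0.5,-1,0,0,-0.06,0,0,0.574,-1,0,0,-0.1,0,0,0.574,-1,0,0,-0.15,0,0,0.574,-1,0,0,-0.175,0,0,0.574,-1,0,0,-0.183,0,0,0.574,-1,0,0,-0.183,0,0,0.574,-1,0,0,-0.183,0,0,0.574,-1]}}

```text
clock: 25.7
tool_pos: [0.5212, 0.1577, 0.001]
ee_rot: [-0.123, 3.137, 0.0]
force: [-0.6, 0.4, -0.1]
gripper_width: 0.215
grip_force: 30.2
```

Call:
{"fn": "carry_out", "kwargs": {"rows": [0,0,0,0,0,0,-0.43,0,0,0,0,0,0,-0.43,0,0,0,0,0,0,-0.43,0,0,0,0,0,0,-0.43,0,0,0.02,0,0,0,-0.43,0,0,0.08,0,0,0,-0.43,0,0,0.15,0,0,0,-0.43,0,0,0.23,0,0,0,-0.43,0,0,0.25,0,0,0,-0.43,0,0,0.25,0,0,0,-0.43]}}

```text
clock: 26.95
tool_pos: [0.5214, 0.1576, 0.2025]
ee_rot: [-0.124, 3.135, 0.0]
force: [-0.6, 0.7, -0.1]
gripper_width: 0.284
grip_force: 0.0
```

```bash
python3 - <<'E'
from h import *
wrist("w10");c,im=load("w10")
h=cv2.cvtColor(im,cv2.COLOR_RGB2HSV);m=((h[...,1]>150)&((h[...,0]<6)|(h[...,0]>174))&(h[...,2]>60)).astype(np.uint8)
n,l,st,ce=cv2.connectedComponentsWithStats(m)
for i in range(1,n):
  if st[i,4]>100:
    P=np.array([ray(c,q,.025)[:2] for q in np.argwhere(l==i)[::3,::-1]]);r=cv2.minAreaRect((P*1000).astype(np.float32));print(st[i],r,((r[0]-np.array([523,123.5]))@np.array([[.997,-.078],[.078,.997]])))
# look for dark fingers overlap
plan((.40,-.05,.26),115.5)
E
```

```text
[246 143  17  35 557] ((518.0275268554688, 155.99249267578125), (38.52229309082031, 16.99053382873535), 4.548690319061279) [-2.4231413 32.7828681]
t 27.0 at [0.5203 0.1575 0.2007] j6 0.08 shift [-0.1504 -0.2593  0.0742] turn [ 6.0000e-04  8.0000e-04 -1.1503e+00]
```

```bash
python3 - <<'E'
from h import *
def L(t,n,a,b,z):
    c,_=load(t);A=ray(c,np.array(a)*.64,z);B=ray(c,np.array(b)*.64,z);d=(B-A)[:2];print(t,n,A[:2].round(4),B[:2].round(4),"mid",((A+B)/2)[:2].round(4),"len",np.hypot(*d).round(4),"ang",np.degrees(np.arctan2(d[1],d[0])).round(1))
L("w2","bnc",(248,254),(231,135),.007);L("w4","bnc",(306,237),(294,156),.007);L("w5","bnc",(212,257),(186,128),.007);L("w3","bnc",(509,334),(501,280),.007)
L("w2","jack",(27,186),(146,53),.0075);L("w4","jack",(156,189),(234,98),.0075);L("w3","jack",(405,304),(459,243),.0075)
E
```

```text
w2 bnc [ 0.5497 -0.2751] [ 0.53   -0.2367] mid [ 0.5398 -0.2559] len 0.0431 ang 117.2
w4 bnc [ 0.5495 -0.2746] [ 0.53  -0.237] mid [ 0.5397 -0.2558] len 0.0423 ang 117.5
w5 bnc [ 0.5501 -0.2744] [ 0.5307 -0.2368] mid [ 0.5404 -0.2556] len 0.0423 ang 117.3
w3 bnc [ 0.5486 -0.2739] [ 0.5291 -0.2371] mid [ 0.5388 -0.2555] len 0.0416 ang 117.9
w2 jack [ 0.4671 -0.2781] [ 0.492  -0.2192] mid [ 0.4796 -0.2487] len 0.064 ang 67.1
w4 jack [ 0.4676 -0.2778] [ 0.4917 -0.22  ] mid [ 0.4796 -0.2489] len 0.0626 ang 67.4
w3 jack [ 0.4662 -0.2785] [ 0.4896 -0.2213] mid [ 0.4779 -0.2499] len 0.0618 ang 67.8
```

Call:
{"fn": "carry_out", "kwargs": {"rows": [-0.06,-0.04,0.03,0,0,-0.1,-0.2,-0.12,-0.1,0.05,0,0,-0.25,-0.2,-0.17,-0.17,0.05,0,0,-0.4,-0.2,-0.18,-0.24,0.05,0,0,-0.55,-0.2,-0.18,-0.31,0.05,0,0,-0.7,-0.2,-0.16,-0.38,0.05,0,0,-0.85,-0.2,-0.1,-0.43,0.04,0,0,-1,-0.2,-0.04,-0.48,0.02,0,0,-1,-0.2,0.02,-0.515,0,0,0,-1,-0.2,0.02,-0.515,0,0,0,-1,-0.2]}}

```text
clock: 28.25
tool_pos: [0.5364, -0.2551, 0.1937]
ee_rot: [-1.46, -2.772, -0.001]
force: [-0.6, 0.0, 0.1]
gripper_width: 0.4
grip_force: 0.0
```

```bash
python3 - <<'E'
from h import *
plan((.5397,-.2557,-.018),117.3)
E
```

```text
t 28.25 at [ 0.5364 -0.2551  0.1937] j6 0.4 shift [ 0.0041 -0.0008 -0.2646] turn [-0.0046 -0.0068 -0.1194]
```

Call:
{"fn": "carry_out", "kwargs": {"rows": [0.004,-0.001,-0.04,0,0,-0.12,-0.2,0.004,-0.001,-0.1,0,0,-0.12,-0.2,0.004,-0.001,-0.16,0,0,-0.12,-0.2,0.004,-0.001,-0.2,0,0,-0.12,-0.2,0.004,-0.001,-0.2,0,0,-0.12,-0.2,0.004,-0.001,-0.2,0,0,-0.12,-0.2,0.004,-0.001,-0.2,0,0,-0.12,-0.2,0.004,-0.001,-0.2,0,0,-0.12,-0.2,0.004,-0.001,-0.2,0,0,-0.12,-0.2,0.004,-0.001,-0.2,0,0,-0.12,-0.2]}}

```text
clock: 29.5
tool_pos: [0.5399, -0.2553, 0.0404]
ee_rot: [1.634, 2.683, -0.0]
force: [0.0, 0.7, 1.1]
gripper_width: 0.4
grip_force: 0.0
```

```bash
python3 - <<'E'
from h import *
plan((.5397,-.2557,-.018),117.3)
E
```

```text
t 29.5 at [ 0.5399 -0.2553  0.0404] j6 0.53 shift [-0.0002 -0.0005 -0.0731] turn [ 0.0005  0.0004 -0.0004]
```

Call:
{"fn": "carry_out", "kwargs": {"rows": [0,0,-0.03,0,0,0,-0.2,0,0,-0.055,0,0,0,-0.2,0,0,-0.068,0,0,0,-0.2,0,0,-0.073,0,0,0,-0.2,0,0,-0.073,0,0,0,-0.2,0,0,-0.073,0,0,0,-0.2,0,0,-0.073,0,0,0,-1,0,0,-0.073,0,0,0,-1,0,0,-0.073,0,0,0,-1,0,0,-0.073,0,0,0,-1], "newtons": 25}}

```text
clock: 30.75
tool_pos: [0.5402, -0.2555, -0.0176]
ee_rot: [1.633, 2.682, -0.0]
force: [-0.6, 0.7, 5.7]
gripper_width: 0.155
grip_force: 26.3
```

Call:
{"fn": "carry_out", "kwargs": {"rows": [0,0,0.05,0,0,0,-1,-0.03,0,0.12,0,0,0,-1,-0.08,0.03,0.18,0,0,0.15,-1,-0.14,0.07,0.23,0,0,0.3,-1,-0.19,0.12,0.27,0,0,0.45,-1,-0.2,0.19,0.28,0,0,0.6,-1,-0.2,0.26,0.28,0,0,0.75,-1,-0.17,0.33,0.28,0,0,0.9,-1,-0.11,0.38,0.26,0,0,1,-1,-0.05,0.42,0.24,0,0,1,-1]}}

```text
clock: 32.0
tool_pos: [0.5009, 0.0827, 0.1738]
ee_rot: [0.07, 3.139, -0.001]
force: [0.6, -1.6, -0.0]
gripper_width: 0.158
grip_force: 25.8
```

```bash
python3 - <<'E'
from h import *
plan((.5257,.0891,.12),184.5)
E
```

```text
t 32.0 at [0.5009 0.0827 0.1738] j6 0.06 shift [ 0.031   0.0079 -0.0672] turn [0.0003 0.0018 0.1176]
```

Call:
{"fn": "carry_out", "kwargs": {"rows": [0.015,0.008,-0.02,0,0,0.117,-1,0.031,0.008,-0.067,0,0,0.117,-1,0.031,0.008,-0.067,0,0,0.117,-1,0.031,0.008,-0.067,0,0,0.117,-1,0.031,0.008,-0.067,0,0,0.117,-1,0.031,0.008,-0.067,0,0,0.117,-1,0.031,0.008,-0.067,0,0,0.117,-1,0.031,0.008,-0.067,0,0,0.117,-1,0.031,0.008,-0.067,0,0,0.117,-1,0.031,0.008,-0.067,0,0,0.117,-1]}}

```text
clock: 33.25
tool_pos: [0.5245, 0.0871, 0.1201]
ee_rot: [-0.119, 3.139, -0.0]
force: [0.6, 0.1, -0.2]
gripper_width: 0.153
grip_force: 25.8
```

```bash
python3 - <<'E'
from h import *
plan((.5257,.0891,.002),184.5)
E
```

```text
t 33.25 at [0.5245 0.0871 0.1201] j6 -0.05 shift [ 0.0015  0.0025 -0.1477] turn [0.0001 0.0003 0.0027]
```

Call:
{"fn": "carry_out", "kwargs": {"rows": [0.0015,0.0025,-0.05,0,0,0,-1,0.0015,0.0025,-0.1,0,0,0,-1,0.0015,0.0025,-0.135,0,0,0,-1,0.0015,0.0025,-0.1477,0,0,0,-1,0.0015,0.0025,-0.1477,0,0,0,-1,0.0015,0.0025,-0.1477,0,0,0,-1,0.0015,0.0025,-0.1477,0,0,0,-0.5,0.0015,0.0025,-0.1477,0,0,0,-0.5,0.0015,0.0025,-0.1477,0,0,0,-0.5,0.0015,0.0025,-0.1477,0,0,0,-0.5]}}

```text
clock: 34.5
tool_pos: [0.5266, 0.089, 0.0024]
ee_rot: [-0.119, 3.137, -0.001]
force: [1.4, -2.1, 3.4]
gripper_width: 0.247
grip_force: 2.1
```

Call:
{"fn": "carry_out", "kwargs": {"rows": [0,0,0.05,0,0,0,-0.5,0,0,0.12,0,0,0,-0.5,-0.03,0,0.19,0,0,-0.15,-0.5,-0.08,-0.03,0.24,0,0,-0.3,-0.5,-0.14,-0.08,0.27,0,0,-0.45,-0.5,-0.18,-0.14,0.28,0,0,-0.6,-0.3,-0.19,-0.21,0.28,0,0,-0.75,-0.3,-0.17,-0.27,0.28,0,0,-0.9,-0.2,-0.13,-0.33,0.26,0,0,-1,-0.2,-0.09,-0.38,0.23,0,0,-1,-0.2]}}

```text
clock: 35.75
tool_pos: [0.4547, -0.2166, 0.1859]
ee_rot: [1.468, 2.775, 0.001]
force: [1.3, -0.2, 0.5]
gripper_width: 0.402
grip_force: 0.0
```

```bash
python3 - <<'E'
from h import *
plan((.4845,-.2355,.04),67.3)
E
```

```text
t 35.75 at [ 0.4547 -0.2166  0.1859] j6 0.38 shift [ 0.0373 -0.0236 -0.1824] turn [ 0.001   0.0015 -0.9489]
```

Call:
{"fn": "carry_out", "kwargs": {"rows": [0.01,-0.01,0,0,0,-0.17,-0.2,0.03,-0.02,-0.02,0,0,-0.34,-0.2,0.037,-0.024,-0.06,0,0,-0.51,-0.2,0.037,-0.024,-0.1,0,0,-0.68,-0.2,0.037,-0.024,-0.14,0,0,-0.85,-0.2,0.037,-0.024,-0.17,0,0,-0.95,-0.2,0.037,-0.024,-0.18,0,0,-0.95,-0.2,0.037,-0.024,-0.18,0,0,-0.95,-0.2,0.037,-0.024,-0.18,0,0,-0.95,-0.2,0.037,-0.024,-0.18,0,0,-0.95,-0.2]}}

```text
clock: 37.0
tool_pos: [0.4841, -0.2345, 0.043]
ee_rot: [2.613, 1.741, 0.001]
force: [-0.0, -0.3, -1.3]
gripper_width: 0.399
grip_force: 0.0
```

```bash
python3 - <<'E'
from h import *
plan((.4845,-.2355,-.018),67.3)
c=wrist("w11");c,im=load("w11")
g=im.max(2);m=(g<75).astype(np.uint8);m[230:]=0
n,l,st,ce=cv2.connectedComponentsWithStats(m)
for i in range(1,n):
  if st[i,4]>150: 
    P=np.array([ray(c,q,.0075)[:2] for q in np.argwhere(l==i)[::3,::-1]]);r=cv2.minAreaRect((P*1000).astype(np.float32));print(st[i],np.round(r[0],1),np.round(r[1],1),round(r[2],1))
E
```

```text
t 37.0 at [ 0.4841 -0.2345  0.043 ] j6 1.38 shift [ 0.0005 -0.0013 -0.0763] turn [ 0.0012  0.0013 -0.0011]
[    0     0   108   196 13515] [ 392.7 -121.9] [126.9  58.8] 54.2
[ 159    0  353  230 8186] [ 532.9 -165.7] [252.8 107.9] 15.3
[ 244  178   57   52 1378] [ 495.6 -238.3] [36.5 38. ] 66.8
[  77  189   71   41 1409] [ 393.1 -199.6] [28.9 49.5] 67.3
```

Call:
{"fn": "carry_out", "kwargs": {"rows": [0,-0.001,-0.03,0,0,0,-0.2,0,-0.001,-0.055,0,0,0,-0.2,0,-0.001,-0.07,0,0,0,-0.2,0,-0.001,-0.076,0,0,0,-0.2,0,-0.001,-0.076,0,0,0,-0.2,0,-0.001,-0.076,0,0,0,-0.2,0,-0.001,-0.076,0,0,0,-1,0,-0.001,-0.076,0,0,0,-1,0,-0.001,-0.076,0,0,0,-1,0,-0.001,-0.076,0,0,0,-1], "newtons": 25}}

```text
clock: 38.3
tool_pos: [0.4837, -0.2351, -0.0182]
ee_rot: [2.614, 1.741, -0.0]
force: [-0.6, 0.1, 5.9]
gripper_width: 0.153
grip_force: 26.5
```

Call:
{"fn": "carry_out", "kwargs": {"rows": [0,0,0.05,0,0,0,-1,-0.03,0.01,0.12,0,0,0,-1,-0.07,0.04,0.18,0,0,0.05,-1,-0.11,0.09,0.23,0,0,0.1,-1,-0.14,0.15,0.28,0,0,0.15,-1,-0.15,0.22,0.31,0,0,0.2,-1,-0.14,0.29,0.33,0,0,0.25,-1,-0.12,0.36,0.34,0,0,0.3,-1,-0.08,0.43,0.34,0,0,0.353,-1,-0.03,0.49,0.34,0,0,0.353,-1]}}

```text
clock: 39.55
tool_pos: [0.4584, 0.1579, 0.2537]
ee_rot: [2.247, 2.194, 0.001]
force: [1.7, -0.6, 0.3]
gripper_width: 0.151
grip_force: 25.8
```

```bash
python3 - <<'E'
from h import *
plan((.5833,.3147,.09),88.5)
wrist("w12")
E
```

```text
t 39.55 at [0.4584 0.1579 0.2537] j6 1.77 shift [ 0.1561  0.196  -0.2046] turn [ 0.0004  0.001  -0.002 ]
```

Call:
{"fn": "carry_out", "kwargs": {"rows": [0.04,0.05,0,0,0,0,-1,0.08,0.1,-0.02,0,0,0,-1,0.12,0.15,-0.06,0,0,0,-1,0.156,0.196,-0.1,0,0,0,-1,0.156,0.196,-0.15,0,0,0,-1,0.156,0.196,-0.19,0,0,0,-1,0.156,0.196,-0.19,0,0,0,-1,0.156,0.196,-0.19,0,0,0,-1,0.156,0.196,-0.19,0,0,0,-1,0.156,0.196,-0.19,0,0,0,-1]}}

```text
clock: 40.85
tool_pos: [0.5838, 0.3127, 0.1028]
ee_rot: [2.249, 2.192, 0.003]
force: [0.4, -0.8, -0.1]
gripper_width: 0.153
grip_force: 25.8
```

```bash
python3 - <<'E'
from h import *
plan((.5833,.3147,.0035),88.5)
wrist("w13")
E
```

```text
t 40.85 at [0.5838 0.3127 0.1028] j6 1.98 shift [-0.0006  0.0025 -0.1242] turn [-0.0006  0.0022 -0.0002]
```

Call:
{"fn": "carry_out", "kwargs": {"rows": [0,0.0025,-0.04,0,0,0,-1,0,0.0025,-0.08,0,0,0,-1,0,0.0025,-0.11,0,0,0,-1,0,0.0025,-0.124,0,0,0,-1,0,0.0025,-0.124,0,0,0,-1,0,0.0025,-0.124,0,0,0,-1,0,0.0025,-0.124,0,0,0,-0.35,0,0.0025,-0.124,0,0,0,-0.35,0,0.0025,-0.124,0,0,0,-0.35,0,0.0025,-0.124,0,0,0,-0.35]}}

```text
clock: 42.15
tool_pos: [0.583, 0.3144, 0.0021]
ee_rot: [2.25, 2.192, -0.0]
force: [-0.2, 0.1, 0.3]
gripper_width: 0.327
grip_force: 0.0
```

Call:
{"fn": "carry_out", "kwargs": {"rows": [0,0,0.05,0,0,0,-0.35,0,0,0.12,0,0,0,-0.35,0,-0.03,0.19,0,0,0,-0.35,0.02,-0.06,0.24,0,0,0,-0.35,0.028,-0.093,0.248,0,0,0,-0.35,0.028,-0.093,0.248,0,0,0,-0.35,0.028,-0.093,0.248,0,0,0,-0.35,0.028,-0.093,0.248,0,0,0,-0.35,0.028,-0.093,0.248,0,0,0,-0.35,0.028,-0.093,0.248,0,0,0,-0.35]}}

```text
clock: 43.4
tool_pos: [0.605, 0.2405, 0.2001]
ee_rot: [-2.249, -2.193, 0.001]
force: [0.1, -0.2, 0.6]
gripper_width: 0.325
grip_force: 0.0
```

```bash
python3 - <<'E'
from h import *
wrist("wA");plan((.48,.07,.2),90)
E
```

```text
t 43.45 at [0.6051 0.2404 0.2002] j6 1.86 shift [-1.563e-01 -2.130e-01 -2.000e-04] turn [ 0.0004 -0.0005  0.0241]
```

Call:
{"fn": "carry_out", "kwargs": {"rows": [-0.06,-0.03,0.01,0,0,0.024,-0.35,-0.12,-0.07,0.02,0,0,0.024,-0.35,-0.156,-0.13,0.02,0,0,0.024,-0.35,-0.156,-0.18,0.01,0,0,0.024,-0.35,-0.156,-0.213,0,0,0,0.024,-0.35,-0.156,-0.213,0,0,0,0.024,-0.35,-0.156,-0.213,0,0,0,0.024,-0.35,-0.156,-0.213,0,0,0,0.024,-0.35,-0.156,-0.213,0,0,0,0.024,-0.35,-0.156,-0.213,0,0,0,0.024,-0.35]}}

```text
clock: 44.7
tool_pos: [0.4806, 0.0701, 0.2005]
ee_rot: [2.221, 2.221, -0.0]
force: [0.0, 0.4, -0.8]
gripper_width: 0.324
grip_force: 0.0
```

```bash
python3 - <<'E'
from h import *
wrist("wB")
ca,a=load("wA");cb,b=load("wB")
P=[(.611+x,.302+y,z) for x in(-.06,.06) for y in(-.066,.066) for z in(0,.054)];q=proj(ca,np.array(P));print(q.min(0),q.max(0))
P=[(.523+x,.1235+y,z) for x in(-.065,.065) for y in(-.07,.07) for z in(0,.06)];q2=proj(cb,np.array(P));print(q2.min(0),q2.max(0))
def crop(im,q):
    x0,y0=np.maximum(q.min(0).astype(int)-6,0);x1,y1=np.minimum(q.max(0).astype(int)+6,[512,384]);s=min(398/(x1-x0),598/(y1-y0));print("off",x0,y0,"scale",s)
    r=cv2.resize(im[y0:y1,x0:x1,::-1],None,fx=s,fy=s,interpolation=cv2.INTER_CUBIC);o=np.zeros((600,400,3),np.uint8);o[:r.shape[0],:r.shape[1]]=r;return o
cv2.imwrite("pics/m.png",np.hstack([crop(a,q),crop(b,q2)]))
E
```

```text
[191.94884352  31.75724971] [323.31385079 175.75892155]
[229.31987104  37.3947904 ] [373.85633288 187.38462857]
off 185 25 scale 2.763888888888889
off 223 31 scale 2.551282051282051
```

View pics/m.png

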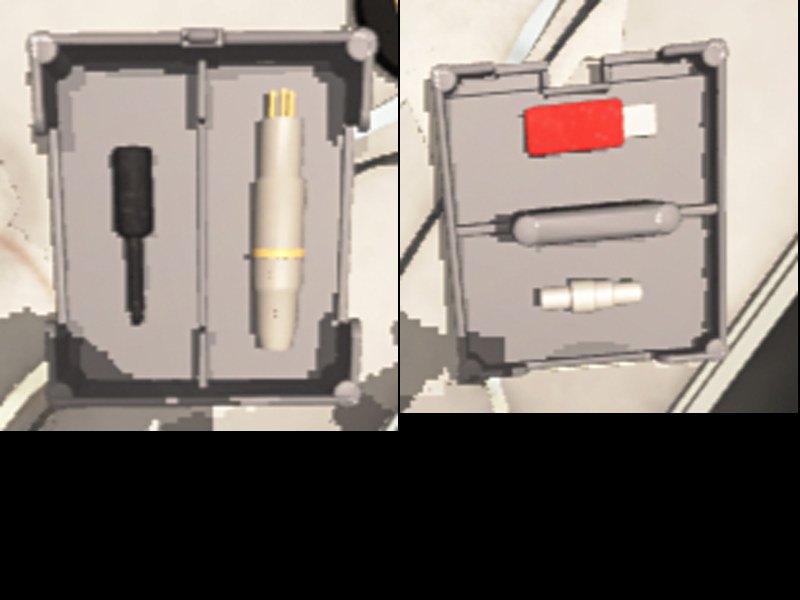

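The montage shows the jack and XLR lying in the deep bays, and the USB and BNC on either side of the handle. Deep corner posts are at (42,47), (361,47), (346,392) and (62,392), with the key at (202,38). Handled posts are at (444,77), (714,51), (710,347) and (470,366), with the handle running (513,230)–(681,214).

```bash
python3 - <<'E'
from h import *
ca,_=load("wA");cb,_=load("wB")
a=lambda v:np.degrees(np.arctan2(v[1],v[0]))
def go(c,f,pts,z):
    Q=np.array([f(p,z) for p in pts]);print(Q.round(4).tolist());print("centre",Q.mean(0).round(4),"sides",[np.hypot(*(Q[i]-Q[i-1])).round(4) for i in range(4)],"yaw",[round(t,2) for t in(a(Q[1]-Q[0]),a(Q[2]-Q[3]),a(Q[0]-Q[3])-90,a(Q[1]-Q[2])-90)])
fa=lambda p,z:ray(ca,np.array(p)/2.76389+[185,25],z)[:2]
fb=lambda p,z:ray(cb,(np.array(p)-[400,0])/2.55128+[223,31],z)[:2]
go(ca,fa,[(42,47),(361,47),(346,392),(62,392)],.054);print("key",fa((202,38),.065))
go(cb,fb,[(444,77),(714,51),(710,347),(470,366)],.032)
h0,h1=fb((513,230),.06),fb((681,214),.06);print("handle",(h0+h1)/2,np.hypot(*(h1-h0)),a(h1-h0))
plan((.523,.1235,.12),184.5)
E
```

```text
[[0.5581, 0.3622], [0.6642, 0.3596], [0.662, 0.2426], [0.5571, 0.2452]]
centre [0.6104 0.3024] sides [np.float64(0.117), np.float64(0.1061), np.float64(0.117), np.float64(0.1049)] yaw [np.float64(-1.43), np.float64(-1.41), np.float64(-0.52), np.float64(-1.1)]
key [0.61127156 0.36170289]
[[0.4663, 0.1768], [0.5715, 0.1863], [0.5792, 0.0688], [0.4762, 0.0604]]
centre [0.5233 0.1231] sides [np.float64(0.1168), np.float64(0.1056), np.float64(0.1177), np.float64(0.1034)] yaw [np.float64(5.15), np.float64(4.68), np.float64(4.82), np.float64(3.74)]
handle [0.52452218 0.12267291] 0.06332558340689619 5.3645143020361274
t 44.75 at [0.4805 0.07   0.2004] j6 1.56 shift [ 0.0531  0.0669 -0.1005] turn [4.000e-04 2.000e-04 1.575e+00]
```

```bash
python3 - <<'E'
from h import *
for t in("w10","wB"):
    c,im=load(t);h=cv2.cvtColor(im,cv2.COLOR_RGB2HSV);m=((h[...,1]>150)&((h[...,0]<6)|(h[...,0]>174))&(h[...,2]>60)).astype(np.uint8)
    n,l,st,ce=cv2.connectedComponentsWithStats(m);i=1+np.argmax(st[1:,4]);P=np.array([ray(c,q,.026)[:2] for q in np.argwhere(l==i)[:,::-1]]);r=cv2.minAreaRect((P*1000).astype(np.float32));print(t,r,P.mean(0))
fb=lambda p,z:ray(load("wB")[0],(np.array(p)-[400,0])/2.55128+[223,31],z)[:2]
print("bnc",fb((540,297),.025),fb((643,292),.025))
E
```

```text
w10 ((517.79931640625, 156.61508178710938), (38.51303482055664, 17.940244674682617), 4.095459461212158) [0.51777384 0.15605001]
wB ((518.1648559570312, 158.95130920410156), (39.09273147583008, 18.270477294921875), 6.097603797912598) [0.51813213 0.15900583]
bnc [0.5063291  0.08929732] [0.55058066 0.09147625]
```

Call:
{"fn": "carry_out", "kwargs": {"rows": [0,0.01,0,0,0,0.17,-0.35,0.01,0.03,0,0,0,0.34,-0.35,0.03,0.05,0,0,0,0.5,-0.35,0.054,0.065,0,0,0,0.68,-0.35,0.054,0.065,-0.02,0,0,0.85,-0.35,0.054,0.065,-0.05,0,0,1,-0.35,0.054,0.065,-0.05,0,0,1,-0.35,0.054,0.065,-0.05,0,0,1,-0.35,0.054,0.065,-0.05,0,0,1,-0.35,0.054,0.065,-0.05,0,0,1,-0.35]}}

```text
clock: 46.0
tool_pos: [0.5242, 0.1217, 0.1612]
ee_rot: [0.815, 3.032, 0.0]
force: [-0.2, -0.4, -0.3]
gripper_width: 0.327
grip_force: 0.0
```

Call:
{"fn": "carry_out", "kwargs": {"rows": [0,0,0,0,0,0.17,-0.35,0,0,0,0,0,0.34,-0.35,0,0,-0.02,0,0,0.5,-0.35,0,0,-0.05,0,0,0.58,-0.35,0,0,-0.08,0,0,0.58,-0.35,0,0,-0.08,0,0,0.58,-0.35,0,0,-0.08,0,0,0.58,-0.35,0,0,-0.08,0,0,0.58,-0.35,0,0,-0.08,0,0,0.58,-0.35,0,0,-0.08,0,0,0.58,-0.35]}}

```text
clock: 47.25
tool_pos: [0.524, 0.1217, 0.0969]
ee_rot: [-0.13, 3.138, -0.0]
force: [-0.6, 0.4, -0.0]
gripper_width: 0.324
grip_force: 0.0
```

```bash
python3 - <<'E'
from h import *
plan((.5237,.1218,.0165),184.8)
E
```

```text
t 47.25 at [0.524  0.1217 0.0969] j6 0.01 shift [-0.0003  0.0002 -0.1004] turn [0.     0.001  0.0007]
```

Call:
{"fn": "carry_out", "kwargs": {"rows": [0,0,-0.03,0,0,0,-0.35,0,0,-0.06,0,0,0,-0.35,0,0,-0.085,0,0,0,-0.35,0,0,-0.1,0,0,0,-0.35,0,0,-0.1,0,0,0,-0.35,0,0,-0.1,0,0,0,-1,0,0,-0.1,0,0,0,-1,0,0,-0.1,0,0,0,-1,0,0,-0.1,0,0,0,-1,0,0,-0.1,0,0,0,-1], "newtons": 60}}

```text
clock: 48.5
tool_pos: [0.5243, 0.1217, 0.017]
ee_rot: [-0.13, 3.137, -0.0]
force: [-0.1, -0.1, 4.6]
gripper_width: 0.127
grip_force: 60.3
```

Call:
{"fn": "carry_out", "kwargs": {"rows": [0,0,0.01,0,0,0,-1,0,0,0.03,0,0,0,-1,0,0,0.06,0,0,0,-1,0,0,0.1,0,0,0,-1,0,0.02,0.13,0,0,-0.02,-1,0.02,0.06,0.14,0,0,-0.04,-1,0.04,0.1,0.14,0,0,-0.06,-1,0.07,0.15,0.14,0,0,-0.08,-1,0.09,0.19,0.14,0,0,-0.1,-1,0.108,0.2244,0.14,0,0,-0.1,-1]}}

```text
clock: 49.75
tool_pos: [0.6103, 0.3025, 0.129]
ee_rot: [0.033, 3.141, -0.0]
force: [0.5, 0.4, -2.6]
gripper_width: 0.13
grip_force: 59.2
```

Call:
{"fn": "carry_out", "kwargs": {"rows": [0,0,0,0,0,0,-1,0,0,0,0,0,0,-1,0,0,0,0,0,0,-1,0,0,0,0,0,0,-1,0,0,0,0,0,0,-1,0,0,0,0,0,0,-1,0,0,0,0,0,0,-1,0,0,0,0,0,0,-1,0,0,0,0,0,0,-1,0,0,0,0,0,0,-1]}}

```text
clock: 51.0
tool_pos: [0.6101, 0.3012, 0.1284]
ee_rot: [0.034, 3.141, -0.0]
force: [0.6, -0.4, -2.7]
gripper_width: 0.127
grip_force: 59.3
```

```bash
python3 - <<'E'
from h import *
wrist("wC");plan((.611,.3012,.075),178.8)
E
```

```text
t 51.05 at [0.6101 0.3012 0.1284] j6 0.37 shift [ 0.0011  0.     -0.0668] turn [0.0001 0.0003 0.0006]
```

Call:
{"fn": "carry_out", "kwargs": {"rows": [0.001,0,-0.02,0,0,0,-1,0.001,0,-0.04,0,0,0,-1,0.001,0,-0.055,0,0,0,-1,0.001,0,-0.065,0,0,0,-1,0.001,0,-0.07,0,0,0,-1,0.001,0,-0.074,0,0,0,-1,0.001,0,-0.078,0,0,0,-1,0.001,0,-0.078,0,0,0,-1,0.001,0,-0.078,0,0,0,-1,0.001,0,-0.078,0,0,0,-1]}}

```text
clock: 52.3
tool_pos: [0.6111, 0.3012, 0.0663]
ee_rot: [0.034, 3.141, 0.0]
force: [0.2, 0.5, -2.8]
gripper_width: 0.125
grip_force: 59.3
```

Call:
{"fn": "carry_out", "kwargs": {"rows": [0,0,-0.002,0,0,0,-1,0,0,-0.004,0,0,0,-1,0,0,-0.006,0,0,0,-1,0,0,-0.008,0,0,0,-1,0,0,-0.01,0,0,0,-1,0,0,-0.0112,0,0,0,-1,0,0,-0.0112,0,0,0,-1,0,0,-0.0112,0,0,0,-1,0,0,-0.0112,0,0,0,-1,0,0,-0.0112,0,0,0,-1]}}

```text
clock: 53.55
tool_pos: [0.6109, 0.3012, 0.0571]
ee_rot: [0.034, 3.141, -0.0]
force: [-1.1, 0.3, -1.2]
gripper_width: 0.127
grip_force: 59.7
```

Call:
{"fn": "carry_out", "kwargs": {"rows": [0,0,-0.001,0,0,0,-1,0,0,-0.001,0,0,0,-1,0,0,-0.001,0,0,0,-0.7,0,0,-0.001,0,0,0,-0.4,0,0,-0.001,0,0,0,-0.4,0,0,-0.001,0,0,0,-0.4,0,0,0.01,0,0,0,-0.4,0,0,0.04,0,0,0,-0.4,0,0,0.09,0,0,0,-0.4,0,0,0.15,0,0,0,-0.4]}}

```text
clock: 54.8
tool_pos: [0.6104, 0.301, 0.1781]
ee_rot: [-0.034, -3.141, 0.001]
force: [-0.3, 0.5, -0.5]
gripper_width: 0.303
grip_force: 0.0
```

Call:
{"fn": "carry_out", "kwargs": {"rows": [-0.01,0,0.04,0,0,-0.17,-0.4,-0.02,-0.04,0.06,0,0,-0.34,-0.4,-0.03,-0.06,0.08,0,0,-0.5,-0.4,-0.03,-0.08,0.08,0,0,-0.68,-0.4,-0.03,-0.1,0.08,0,0,-0.85,-0.4,-0.03,-0.1,0.08,0,0,-1,-0.4,-0.03,-0.1,0.08,0,0,-1,-0.4,-0.03,-0.1,0.08,0,0,-1,-0.4,-0.03,-0.1,0.08,0,0,-1,-0.4,-0.03,-0.1,0.08,0,0,-1,-0.4]}}

```text
clock: 56.05
tool_pos: [0.5869, 0.2214, 0.241]
ee_rot: [1.599, 2.704, -0.001]
force: [0.3, 0.1, 1.3]
gripper_width: 0.302
grip_force: 0.0
```

```bash
python3 - <<'E'
from h import *
loc=R.from_euler('z',-6,degrees=True).apply([518.2-523.7,159-123,0])[:2];e=loc/1000+[.6104,.3024];print("expect red centre",e)
wrist("wD")
def red(c,im,box=None):
    h=cv2.cvtColor(im,cv2.COLOR_RGB2HSV);m=((h[...,1]>140)&((h[...,0]<6)|(h[...,0]>174))&(h[...,2]>60)).astype(np.uint8)
    n,l,st,ce=cv2.connectedComponentsWithStats(m);pe=proj(c,[*e,.066]);i=min([i for i in range(1,n) if st[i,4]>15],key=lambda i:np.hypot(*(ce[i]-pe)));print("px",ce[i].round(1),"expected",pe.round(1),"if 10mm lower/higher",proj(c,[*e,.056]).round(1),proj(c,[*e,.076]).round(1),st[i]);return l==i
c,im=load("wD");m=red(c,im);P=np.array([ray(c,q,.066)[:2] for q in np.argwhere(m)[:,::-1]]);print(cv2.minAreaRect((P*1000).astype(np.float32)))
for n in("scene","side"): red(arm.get_calibration(n),arm.grab_frame(n))
E
```

```text
expect red centre [0.60869315 0.33877769]
px [325.3  76.8] expected [327.7  76.7] if 10mm lower/higher [325.6  77.4] [330.   75.9] [306  60  40  34 732]
((606.9376220703125, 337.40362548828125), (18.84246253967285, 39.76133728027344), 89.90927124023438)
px [157.7 209.5] expected [156.5 207.9] if 10mm lower/higher [156.9 211.3] [156.1 204.5] [152 206  12   8  56]
px [391.5  51.4] expected [253.9 122.1] if 10mm lower/higher [254.  124.7] [253.8 119.6] [387  47  10  10  88]
```

```bash
python3 -c "
from cell import arm
print(arm.finish_job())"
```

```text
the job is handed in; nothing more can be done
None
```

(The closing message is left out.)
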